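# Weigh a lens barrel and store it by weight

## Task

Weigh the red-banded lens barrel: stand it gently on the empty pan of the beam balance, let go, and see which way the beam settles against the brass check weight. If the barrel is the heavier, store it in the blue lane, if the lighter, in the yellow lane: set it on the lane's open end, slide its foot in under the lips until it just meets the black rubber stop, without shoving the stop along, and leave it standing there, released. Handle balance and lanes gently and leave the other things where they are.

Things in the scene. Friction and masses are not known exactly. Their poses are not given: they have to be found in the camera images.
- barrel_mid (a point): lens barrel with red bands, standing: black cylinder 36 mm in diameter on an aluminium foot flange 46 mm in diameter and 5.5 mm thick, 60 mm tall in all; weight unknown, 90 to 210 g. This point is its centre, 30 mm above its underside; z up along the barrel. The barrel can be gripped anywhere above the flange
- balance: beam balance, fixed: white base 100 x 300 x 18 mm, beam along its y axis with the pivot 85 mm up, two 72 mm round pans 110 mm either side of the middle. Origin at table height under its middle. Empty working pan on the -y side; the +y pan bears a brass check weight of 150 g fixed to it. In the middle a white scale plate up to 210 mm high with a red pointer that leans with the beam
- pan_top (a point): centre of the top face of the empty working pan (a flat steel disc of 72 mm diameter without rim). The pan stays level; its top moves between about 102 and 128 mm above the table (start: at its highest) and gives way under load; the beam settles in about 1 s
- beam (a joint): beam tilt in rad: 0 level, positive when the working pan is lower (its load is heavier than the check weight), negative when the check weight is lower; stops at -0.12 and +0.12; a difference of 9 g gives about 0.12
- lane_blue: Blue storage lane for barrels heavier than the check weight, fixed: straight T-slot, 187 x 72 mm, top 18.5 mm high. Origin at table height, midway between the sides, where the overhanging lips begin; x runs along the lane into it, away from the open end; z up. Slippery white floor 6 mm above the table from x = -62 to +125 mm
- blue_load (a point): Blue lane's loading place: point on the lane's floor at its x = -32 mm, y = 0. Open above from x = -62 to 0, so a barrel can be stood here; low side walls funnel from about 64 to 49.5 mm apart between x = -31 and 0
- blue_slot (a point): Blue lane: point on the floor at its x = 50 mm. Slot from x = 0 to 125 mm is 49.5 mm wide, 8.5 mm high, roofed by lips with a 42 mm slit: the foot enters only by sliding. In it a black rubber stop, 36 wide, 24 tall, a pin on it; its near face is between x = 50 and 95 mm, set anew each time, not measured: find it by feel or sight. Friction holds it; yields at 5 N
- lane_yellow: Yellow storage lane for barrels lighter than the check weight, fixed: straight T-slot, 187 x 72 mm, top 18.5 mm high. Origin at table height, midway between the sides, where the overhanging lips begin; x runs along the lane into it, away from the open end; z up. Slippery white floor 6 mm above the table from x = -62 to +125 mm
- yellow_load (a point): Yellow lane's loading place: point on the lane's floor at its x = -32 mm, y = 0. Open above from x = -62 to 0, so a barrel can be stood here; low side walls funnel from about 64 to 49.5 mm apart between x = -31 and 0
- yellow_slot (a point): Yellow lane: point on the floor at its x = 50 mm. Slot from x = 0 to 125 mm is 49.5 mm wide, 8.5 mm high, roofed by lips with a 42 mm slit: the foot enters only by sliding. In it a black rubber stop, 36 wide, 24 tall, a pin on it; its near face is between x = 50 and 95 mm, set anew each time, not measured: find it by feel or sight. Friction holds it; yields at 5 N
- spare_barrel: a second lens barrel of the same shape and size with GREEN bands, bystander; origin under its foot
- cleaner: white spray-cleaner bottle, 38 mm across, 100 mm tall, bystander; origin under its base
- cap_jar: glass jar of 52 mm diameter, 50 mm tall, bystander; origin under its base
- occluder: flat black eye-cover paddle, 145 mm long, 5 mm thick, lying, bystander; origin on its underside
- mouse: grey computer mouse 95 x 55 x 22 mm, bystander; origin under its centre
- lens_ring: trial lens in a red 38 mm ring with a small tab, 5 mm thick, lying, bystander; origin under the ring's centre
- pen_torch: pen torch 130 mm long, 14 mm thick, lying, bystander; origin under its middle
There are look-alikes about, which are no part of the job. What is shaped like the lane_blue but purple is not meant.

How it is judged:
By the outcome, as a careful person would: the job done as asked, in the order asked, and still so for the second after the job is handed in, with the robot touching nothing.
It also fails if it takes over 61 s, if anything falls off the work surface, if the arm or the gripper's body presses on something with over 40 N, if the wrist force passes 120 N, or if a joint passes its speed limit or range.

## Robot

A 6-joint arm with a two-finger parallel gripper is mounted at the origin on the work surface. World frame = base frame: x ahead of the robot, y to its left, z up, the work surface at z = 0. Lengths are in m, angles in rad, forces in N, time in s.
With the tool pointing down it reaches from about 0.3 to 0.85 m from the base axis. Payload 4.2 kg.
Tool frame: the origin (TCP) lies between the finger pads; the fingertips stand 11 mm ahead of it and the grasp point (between the pads) lies 8 mm behind it (robot.tip_extent is the distance from the TCP to the fingertips, in m); x points along the fingers, y is the direction in which the jaws open and shut, and the axes are right-handed (so a half turn about x gives the same grasp; the last joint's range is limited). The gripper opens to 91 mm and grips with 3 to 60 N. Pads are 32 mm wide; open, the fingers measure 118 mm over their backs; the gripper's body (76 mm by 178 mm) begins 60 mm behind the grasp point.
Start: joints at [-1.179, 0.32, 1.565, -0, 1.257, -0.02], TCP at [0.23, -0.527, 0.198] pointing down, gripper open.
Joint ranges: [-3.11, 3.11], [-0.84, 2.01], [0.21, 2.61], [-1.34, 4.49], [0.05, 2.63], [-2.56, 2.56]. Speed limits (rad/s): [2.57, 2.57, 3.14, 3.14, 3.14, 3.14].

## Interface

Orientations are given as [roll, pitch, yaw] about the fixed x, y, z axes, in that order (R = Rz(yaw) Ry(pitch) Rx(roll)).
In Python, from rig import robot gives the robot as it stands.
- The arm moves only by the tool send_rows, never from a script. Its argument "plan" is a list of rows, each an object with "dp": the shift along the tool's x, y, z normalised to -1 to 1, where 1 is 75 cm, a list of three; "angular": the turn, a rotation vector about the tool's x, y, z normalised to -1 to 1, where 1 is 0.08 rad, a list of three; "grip": the closure, from -1 (fully open) to 1 (shut). A call has 1 to 5 rows; each row shifts and turns the pose as measured when the row begins, along the tool's axes as they then stand; what a row does not reach is not made up. A row lasts 1/10 s, in which the tool goes at most 50 mm and 8.59 degrees, less where a joint would pass 70% of its speed; a pose out of reach is approached as far as the arm can. A call with a number of a shift or a turn outside -1 to 1 is refused whole. A call with a gripper value outside its range is refused whole. The fingers move at their own pace and stop on an object; "newtons" is the grip in N (left out, the last holds). Time passes only in rows, so rows that do not move let the fingers close. It gives the time, the measured TCP pose, the force and the opening at its end, in the units of the state.
- robot.state(): the state, without advancing time (a new reading comes with each control period).
- robot.capture(name): name is "scene" or "side" or "wrist"; returns a dict with "img" (480x640x3 uint8, red, green, blue), "K" (3x3 intrinsics, pixels), "world_from_camera" (4x4, takes a point from camera to world coordinates). Camera axes: x right, y up, looking along -z (the intrinsics and any distortion apply to the point x, -y, -z); pixel columns grow to the right and rows downward; lengths in m; the calibration is good to about 2 mm. A picture is of the moment at which its call begins. There is no depth.
- robot.hand_in(): hands the job in, once; it reports no verdict.
The state is a dict: "time_s": time; "joint_pos": joint angles; "dq": joint speeds; "joint_efforts": joint torques, N m; "tool_pos": TCP position; "orientation": TCP orientation; "force": force on the tool from outside, world axes, zero at the start; "ft_torque": the same for the moment, N m; "finger_gap": opening from 0.0 (shut) to 1.0 (fully open).
Only numpy, scipy, OpenCV 4.12 (cv2) and the standard library are available. Lean on these libraries where they do the work, as an engineer would, in place of code of your own. Each camera call takes 0.05 s, during which the arm holds its last target.

## Working session

There is one attempt and no reset: what is moved stays moved. The work goes in short steps, Python scripts to look and compute and a tool call to move; the robot and the scene stay as the last step left them, time stands still between calls to the robot, and variables do not carry over. Pictures are saved under pics/ and viewed, and the job is handed in when it is done.

Besides the shell and the picture viewer there is one more tool, called after ">>>" as name([rows], argument=value, ...), one row to a line, values as JSON. send_rows: Moves the arm, as the interface text tells. Scaled input: -1 to 1 covers 75 cm each way for a shift and 0.08 rad each way for a turn. Its arguments: {"type":"object","properties":{"plan":{"type":"array","items":{"type":"object","properties":{"dp":{"type":"array","items":{"type":"number","minimum":-1,"maximum":1}},"angular":{"type":"array","items":{"type":"number","minimum":-1,"maximum":1}},"grip":{"type":"number"}}}},"newtons":{"type":"number"}},"required":["plan"]}

```bash
ls; mkdir -p pics; python3 - <<'E'
from rig import robot
import cv2
s=robot.state(); print(s)
for n in ["scene","side","wrist"]:
    c=robot.capture(n); cv2.imwrite(f"pics/{n}0.png",c["img"][:,:,::-1]); print(n,c["K"].round(1).tolist(),c["world_from_camera"].round(4).tolist(),[k for k in c])
E
```

```text
pics
{'time_s': 0.0, 'joint_pos': array([-1.17902021e+00,  3.20301660e-01,  1.56568878e+00, -2.10311506e-05,
        1.25741205e+00, -1.99981309e-02]), 'dq': array([-4.29609940e-04, -3.84302996e-04,  8.72959767e-04, -6.67332623e-04,
        6.38621178e-04,  7.11815362e-05]), 'joint_efforts': array([-2.53578459e-03, -4.12461805e+01, -2.31978071e+01,  7.25922128e-02,
        4.58117772e-02, -1.54101836e-04]), 'tool_pos': array([ 0.22992229, -0.52643416,  0.19731093]), 'orientation': array([-1.5797469 ,  1.56898638,  1.9736265 ]), 'force': array([-0.05064262, -0.60160133,  0.4590172 ]), 'ft_torque': array([-0.01898567,  0.00504797,  0.0176894 ]), 'finger_gap': 0.9972201271801078}
scene [[442.6, 0.0, 316.4], [0.0, 442.6, 242.3], [0.0, 0.0, 1.0]] [[0.0062, -0.8174, 0.576, 1.0271], [1.0, 0.0006, -0.0099, 0.0011], [0.0077, 0.576, 0.8174, 0.857], [0.0, 0.0, 0.0, 1.0]] ['img', 'K', 'world_from_camera']
side [[448.4, 0.0, 321.0], [0.0, 448.4, 235.2], [0.0, 0.0, 1.0]] [[-0.8968, 0.3244, -0.3008, 0.1758], [-0.442, -0.6865, 0.5774, 0.606], [-0.0191, 0.6508, 0.759, 0.8857], [0.0, 0.0, 0.0, 1.0]] ['img', 'K', 'world_from_camera']
wrist [[399.9, 0.0, 312.7], [0.0, 399.9, 242.1], [0.0, 0.0, 1.0]] [[0.4001, 0.8875, 0.2288, 0.2942], [-0.9165, 0.3876, 0.0989, -0.4995], [-0.0009, -0.2493, 0.9684, 0.384], [0.0, 0.0, 0.0, 1.0]] ['img', 'K', 'world_from_camera']
```

View pics/scene0.png

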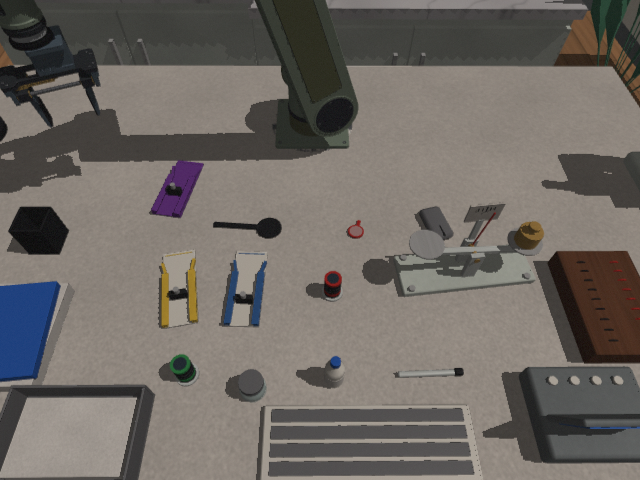

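View pics/side0.png

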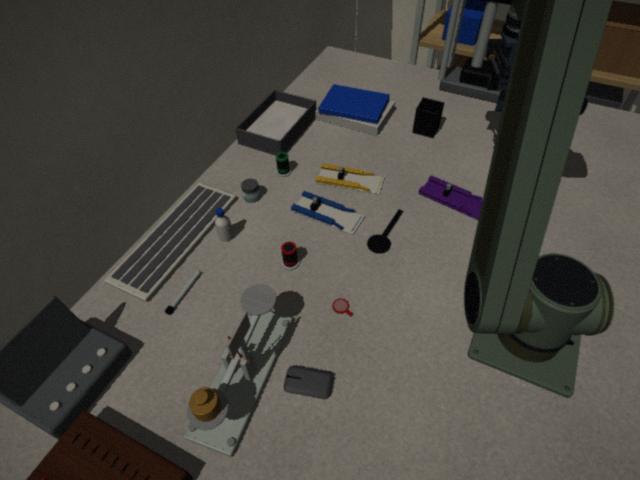

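View pics/wrist0.png

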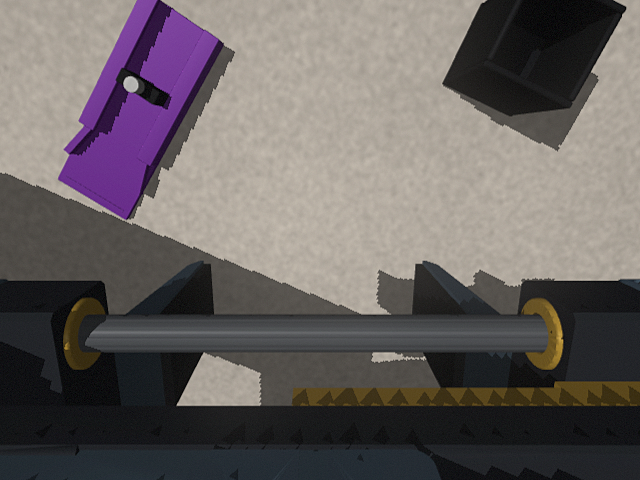

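The barrel (red bands) is at scene (333,286) / side (290,255). The working pan is at scene (427,243) / side (258,299). The blue lane is at scene (245,288) and the yellow lane at (179,288), both with the open end towards the robot. I'll zoom in.

```bash
cat > h.py <<'E'
import numpy as np, cv2
from rig import robot
def ray(c,u,v):
    K=c["K"];T=c["world_from_camera"]
    d=np.array([(u-K[0,2])/K[0,0],-(v-K[1,2])/K[1,1],-1.0]);d=T[:3,:3]@d
    return T[:3,3],d/np.linalg.norm(d)
def onz(c,u,v,z):
    o,d=ray(c,u,v);return o+d*(z-o[2])/d[2]
def tri(*obs):
    A=np.zeros((3,3));b=np.zeros(3)
    R=[ray(c,u,v) for c,u,v in obs]
    for o,d in R:
        P=np.eye(3)-np.outer(d,d);A+=P;b+=P@o
    x=np.linalg.solve(A,b)
    return x,[np.linalg.norm((np.eye(3)-np.outer(d,d))@(x-o))*1000 for o,d in R]
def proj(c,p):
    T=np.linalg.inv(c["world_from_camera"]);q=T[:3,:3]@np.asarray(p)+T[:3,3];K=c["K"]
    return K[0,0]*q[0]/-q[2]+K[0,2],K[1,1]*-q[1]/-q[2]+K[1,2]
def load(n):
    import pickle;return pickle.load(open(f"pics/{n}.pkl","rb"))
def snap(cam,name):
    import pickle
    c=robot.capture(cam);c={k:np.array(v) for k,v in c.items()}
    pickle.dump(c,open(f"pics/{name}.pkl","wb"));cv2.imwrite(f"pics/{name}.png",c["img"][:,:,::-1]);return c
def crop(c,box,name,k):
    u0,v0,u1,v1=box
    cv2.imwrite(f"pics/{name}.png",cv2.resize(c["img"][v0:v1,u0:u1,::-1],None,fx=k,fy=k,interpolation=cv2.INTER_CUBIC))
def S():
    s=robot.state();print("t",round(s["time_s"],2),"p",s["tool_pos"].round(4),"rpy",s["orientation"].round(3),"F",s["force"].round(2),"gap",round(s["finger_gap"],3));return s
E
python3 - <<'E'
from h import *
a=snap("scene","sc1");b=snap("side","si1")
crop(a,(150,230,350,380),"z_a",4);crop(a,(380,190,560,310),"z_b",4)
crop(b,(270,140,400,280),"z_c",5);crop(b,(180,270,310,460),"z_d",3)
E
```

```text
(no output)
```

View pics/z_a.png

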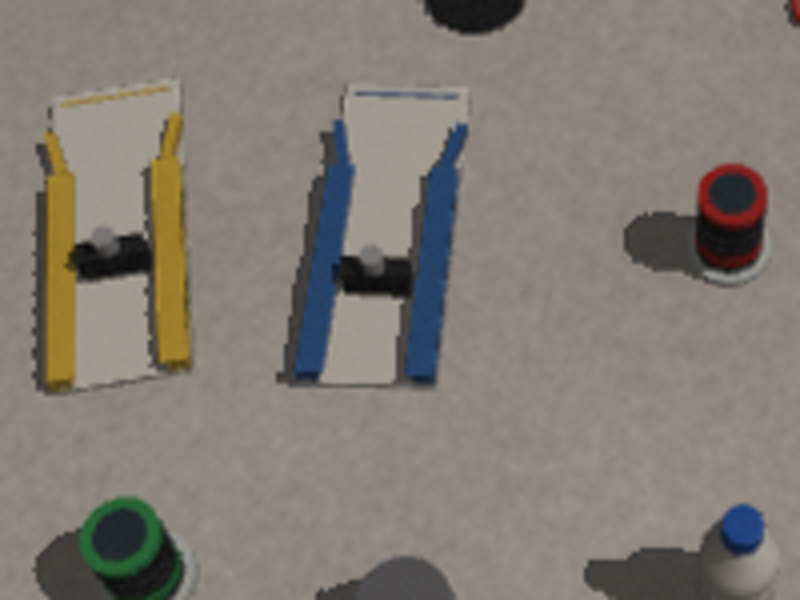

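View pics/z_b.png

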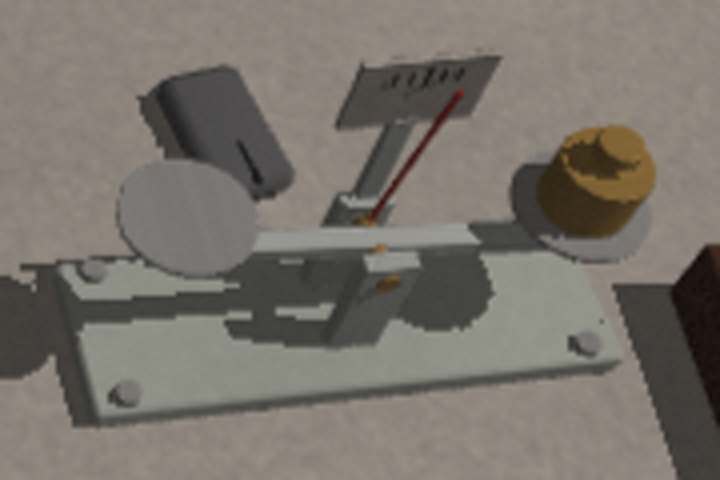

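View pics/z_c.png

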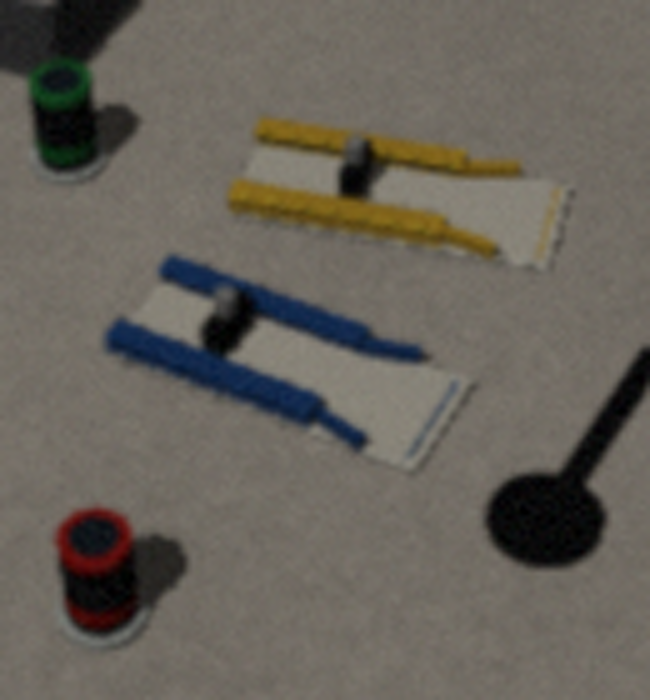

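View pics/z_d.png

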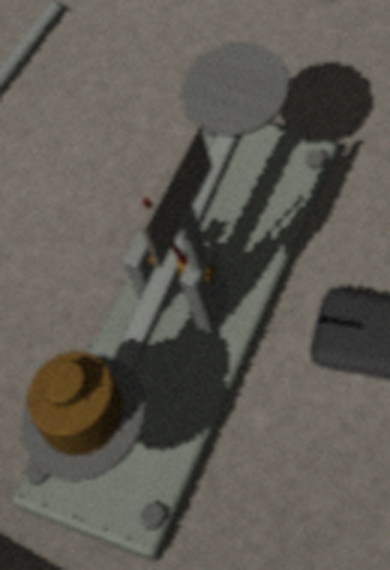

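```bash
python3 - <<'E'
from h import *
a=load("sc1");b=load("si1")
f=lambda U,V,k,u0,v0:((U+.5)/k-.5+u0,(V+.5)/k-.5+v0)
def t(n,pa,pb):
    x,r=tri((a,*pa),(b,*pb));print(n,x.round(4),np.round(r,1))
t("barreltop",f(733,190,4,150,230),f(96,535,5,270,140))
t("flange",f(731,260,4,150,230),f(103,615,5,270,140))
t("pan",f(187,216,4,380,190),f(236,88,3,180,270))
t("bluepin",f(371,255,4,150,230),f(230,297,5,270,140))
t("yelpin",f(104,238,4,150,230),f(358,150,5,270,140))
# pan ellipse fit scene
def seg(c,box,cond,n):
    u0,v0,u1,v1=box;im=c["img"][v0:v1,u0:u1].astype(int);m=cond(im).astype(np.uint8)
    cs,_=cv2.findContours(m,cv2.RETR_EXTERNAL,cv2.CHAIN_APPROX_NONE)
    cs=sorted(cs,key=cv2.contourArea)[-n:]
    return [q[:,0,:]+[u0,v0] for q in cs]
hs=lambda im:cv2.cvtColor(im.astype(np.uint8),cv2.COLOR_RGB2HSV)
blue=lambda im:(lambda h:(h[...,0]>100)&(h[...,0]<125)&(h[...,1]>120)&(h[...,2]>50))(hs(im))
yel=lambda im:(lambda h:(h[...,0]>15)&(h[...,0]<32)&(h[...,1]>140)&(h[...,2]>80))(hs(im))
for nm,cond,ba,bb in [("blue",blue,(215,245,275,335),(285,185,370,240)),("yel",yel,(150,245,205,335),(310,155,390,200))]:
  for c,box in ((a,ba),(b,bb)):
    for q in seg(c,box,cond,2):
        P=np.array([onz(c,*p,0.0185)[:2] for p in q])
        r=cv2.minAreaRect((P*1000).astype(np.float32));print(nm,np.round(cv2.boxPoints(r),1).tolist())
for p in [(323,375),(407,378),(353,168),(433,168),(348,90),(467,90),(343,262),(410,270)]:
    print(p,onz(a,*f(*p,4,150,230),0.0185 if p[1]>150 else .006).round(4))
E
```

```text
barreltop [0.5556 0.0444 0.0622] [0.2 0.2]
flange [ 0.5593  0.0442 -0.0046] [2.1 2.1]
pan [0.5157 0.2322 0.1264] [0. 0.]
bluepin [ 0.5808 -0.1449  0.0396] [0.7 0.7]
yelpin [ 0.5693 -0.2859  0.0363] [0.2 0.2]
blue [[484.79998779296875, -175.1999969482422], [640.2999877929688, -181.1999969482422], [640.9000244140625, -167.89999389648438], [485.29998779296875, -161.89999389648438]]
blue [[489.70001220703125, -118.9000015258789], [640.7000122070312, -124.9000015258789], [641.2999877929688, -109.9000015258789], [490.20001220703125, -103.9000015258789]]
blue [[479.70001220703125, -174.0], [634.5999755859375, -179.1999969482422], [635.2000122070312, -163.0], [480.29998779296875, -157.6999969482422]]
blue [[482.1000061035156, -117.19999694824219], [635.9000244140625, -124.5], [636.9000244140625, -103.69999694824219], [483.1000061035156, -96.4000015258789]]
yel [[490.20001220703125, -322.20001220703125], [493.0, -336.6000061035156], [647.7999877929688, -306.3999938964844], [644.9000244140625, -292.0]]
yel [[481.1000061035156, -264.3999938964844], [484.1000061035156, -280.0], [636.5, -251.0], [633.5, -235.39999389648438]]
yel [[485.6000061035156, -315.8999938964844], [487.70001220703125, -333.1000061035156], [578.2000122070312, -321.8999938964844], [576.0999755859375, -304.70001220703125]]
yel [[474.29998779296875, -256.70001220703125], [478.70001220703125, -280.5], [631.0999755859375, -252.1999969482422], [626.7000122070312, -228.39999389648438]]
(323, 375) [ 0.6394 -0.1663  0.0185]
(407, 378) [ 0.6411 -0.1232  0.0185]
(353, 168) [ 0.5154 -0.1629  0.0185]
(433, 168) [ 0.5155 -0.1187  0.0185]
(348, 90) [ 0.455  -0.1732  0.006 ]
(467, 90) [ 0.4551 -0.1045  0.006 ]
(343, 262) [ 0.574  -0.1626  0.0185]
(410, 270) [ 0.5789 -0.1265  0.0185]
```

```bash
python3 - <<'E'
from h import *
from scipy.spatial.transform import Rotation as R
s=S(); M=R.from_euler('xyz',s["orientation"]).as_matrix();print(M.round(3))
c=load("sc1")
# camera rel tool from first wrist pose
T=robot.capture("wrist")["world_from_camera"];print((M.T@(np.array(T)[:3,3]-s["tool_pos"])).round(4));print((M.T@np.array(T)[:3,:3]).round(3))
f=lambda U,V,k,u0,v0:((U+.5)/k-.5+u0,(V+.5)/k-.5+v0)
for p,z in [((360,62),.21),((500,55),.21),((100,422),.0),((620,372),.0),((60,262),.018),((187,216),.127),((588,225),.115)]:
    print(p,onz(c,*f(*p,4,380,190),z).round(3))
E
```

```text
t 0.25 p [ 0.2301 -0.5267  0.1978] rpy [-1.603  1.57   1.951] F [ 0.2  -0.46 -0.28] gap 1.0
[[-0.     0.4   -0.916]
 [ 0.001 -0.916 -0.4  ]
 [-1.    -0.001 -0.   ]]
[-0.1866  0.0007 -0.0696]
[[-0.001  0.249 -0.968]
 [ 1.     0.    -0.001]
 [ 0.    -0.968 -0.249]]
(360, 62) [0.485 0.302 0.21 ]
(500, 55) [0.48 0.37 0.21]
(100, 422) [0.565 0.204 0.   ]
(620, 372) [0.534 0.499 0.   ]
(60, 262) [0.472 0.189 0.018]
(187, 216) [0.516 0.232 0.127]
(588, 225) [0.513 0.441 0.115]
```

```bash
cat >> h.py <<'E'
from scipy.spatial.transform import Rotation as Rot
def plan(p,yaw_deg,step=0.045,astep=0.075):
    s=S();p0=s["tool_pos"];M=Rot.from_euler('xyz',s["orientation"]).as_matrix()
    y=np.radians(yaw_deg);ty=np.array([np.cos(y),np.sin(y),0]);tx=np.array([0,0,-1.])
    G=np.column_stack([tx,ty,np.cross(tx,ty)])
    w=Rot.from_matrix(M.T@G).as_rotvec();d=np.asarray(p)-p0
    n=int(max(np.ceil(np.linalg.norm(d)/step),np.ceil(np.linalg.norm(w)/astep),1))
    print("d",d.round(4),"w",w.round(3),"n",n)
    for i in range(n):
        Mi=M@Rot.from_rotvec(w*i/n).as_matrix()
        print(i,"dp",(Mi.T@d/n/0.75).round(4).tolist(),"ang",(w/n/0.08).round(2).tolist())
E
python3 -c "
from h import *
plan((.5,-.21,.2),-90)"
```

```text
t 0.3 p [ 0.2301 -0.5268  0.1979] rpy [-1.601  1.57   1.953] F [-0.63  0.03 -0.29] gap 1.003
d [0.2699 0.3168 0.0021] w [0.412 0.    0.001] n 10
0 dp [-0.0003, -0.0243, -0.0499] ang [0.51, 0.0, 0.0]
1 dp [-0.0003, -0.0263, -0.0488] ang [0.51, 0.0, 0.0]
2 dp [-0.0003, -0.0283, -0.0477] ang [0.51, 0.0, 0.0]
3 dp [-0.0003, -0.0303, -0.0465] ang [0.51, 0.0, 0.0]
4 dp [-0.0003, -0.0322, -0.0452] ang [0.51, 0.0, 0.0]
5 dp [-0.0003, -0.034, -0.0439] ang [0.51, 0.0, 0.0]
6 dp [-0.0003, -0.0358, -0.0424] ang [0.51, 0.0, 0.0]
7 dp [-0.0003, -0.0375, -0.0409] ang [0.51, 0.0, 0.0]
8 dp [-0.0003, -0.0391, -0.0393] ang [0.51, 0.0, 0.0]
9 dp [-0.0003, -0.0407, -0.0377] ang [0.51, 0.0, 0.0]
```

>>> send_rows([
  {"dp": [0, -0.024, -0.05], "angular": [0.51, 0, 0], "grip": -1},
  {"dp": [0, -0.026, -0.049], "angular": [0.51, 0, 0], "grip": -1},
  {"dp": [0, -0.028, -0.048], "angular": [0.51, 0, 0], "grip": -1},
  {"dp": [0, -0.03, -0.0465], "angular": [0.51, 0, 0], "grip": -1},
  {"dp": [0, -0.032, -0.045], "angular": [0.51, 0, 0], "grip": -1},
])

```text
time_s: 0.8
tool_pos: [0.3674, -0.3692, 0.1968]
orientation: [0.906, 1.569, -2.046]
force: [0.5, -0.7, -0.6]
finger_gap: 1.003
```

>>> send_rows([
  {"dp": [0, -0.034, -0.044], "angular": [0.51, 0, 0], "grip": -1},
  {"dp": [0, -0.036, -0.042], "angular": [0.51, 0, 0], "grip": -1},
  {"dp": [0, -0.0375, -0.041], "angular": [0.51, 0, 0], "grip": -1},
  {"dp": [0, -0.039, -0.039], "angular": [0.51, 0, 0], "grip": -1},
  {"dp": [0, -0.041, -0.038], "angular": [0.51, 0, 0], "grip": -1},
])

```text
time_s: 1.3
tool_pos: [0.5097, -0.206, 0.197]
orientation: [1.786, 1.568, -1.379]
force: [1.0, -0.9, 0.1]
finger_gap: 1.002
```

```bash
python3 -c "
from h import *
plan((.5,-.21,.2),-90)"
```

```text
t 1.3 p [ 0.5097 -0.206   0.197 ] rpy [ 1.786  1.568 -1.379] F [ 0.98 -0.89  0.09] gap 1.002
d [-0.0097 -0.004   0.003 ] w [-0.024 -0.001 -0.002] n 1
0 dp [-0.004, 0.0057, 0.0128] ang [-0.29, -0.01, -0.03]
```

>>> send_rows([
  {"dp": [-0.004, 0.006, 0.013], "angular": [-0.29, 0, 0], "grip": -1},
  {"dp": [0, 0, 0], "angular": [0, 0, 0], "grip": -1},
])

```text
time_s: 1.5
tool_pos: [0.5035, -0.2053, 0.1995]
orientation: [2.635, 1.569, -0.499]
force: [0.0, -0.5, 0.4]
finger_gap: 1.002
```

```bash
python3 -c "
from h import *
S();c=snap('wrist','w1')
crop(c,(120,0,520,290),'w1z',2)"
```

```text
t 1.5 p [ 0.5035 -0.2053  0.1995] rpy [ 2.635  1.569 -0.499] F [ 0.03 -0.54  0.37] gap 1.002
```

View pics/w1z.png

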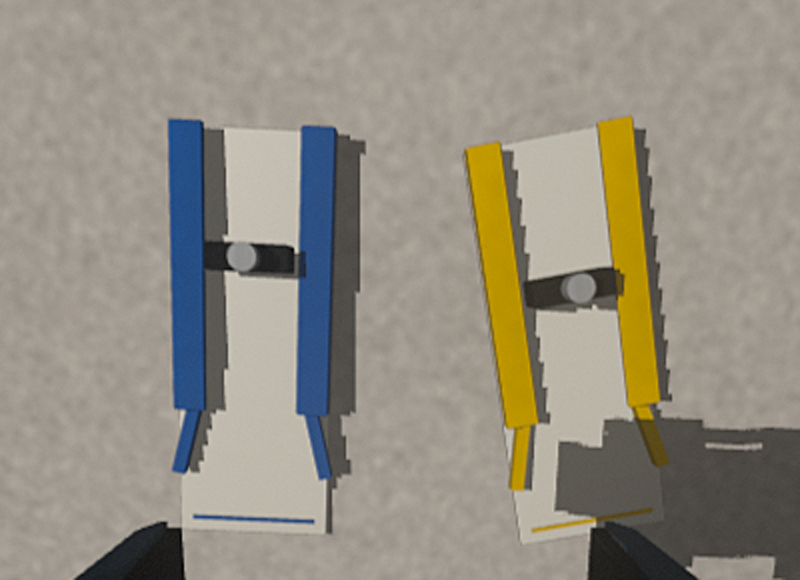

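View pics/w1.png

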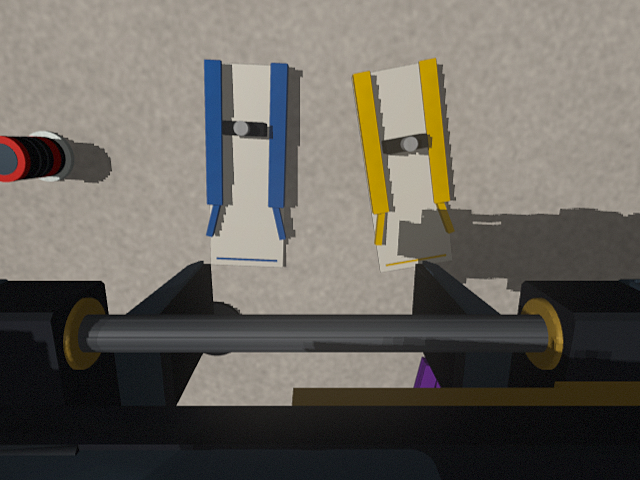

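The wrist view shows both lanes clearly. In the 2x crop, the blue stop's near edge is at about (205,268)–(293,276), and the yellow stop's at about (528,307)–(617,296).

```bash
python3 - <<'E'
from h import *
c=load("w1");a=load("sc1")
f=lambda p:((p[0]+.5)/2-.5+120,(p[1]+.5)/2-.5)
Z=0.0185
L={"blue":dict(li=[(203,122),(204,410)],lo=[(169,119),(174,409)],ri=[(301,126),(297,413)],ro=[(335,127),(328,415)],stop=[(205,268),(293,275)],pin=(241,257)),
"yel":dict(li=[(500,143),(537,420)],lo=[(465,150),(507,427)],ri=[(597,123),(630,406)],ro=[(632,117),(660,400)],stop=[(528,307),(617,296)],pin=(580,288))}
for n,d in L.items():
    q={k:np.array([onz(c,*f(p),Z)[:2] for p in d[k]]) for k in ("li","lo","ri","ro")}
    for k in q: print(n,k,q[k].round(4).tolist(), "len",np.linalg.norm(q[k][0]-q[k][1]).round(4))
    far=np.mean([q[k][0] for k in q],axis=0);near=np.mean([q[k][1] for k in q],axis=0)
    e=(far-near);e/=np.linalg.norm(e);nn=np.array([-e[1],e[0]])
    print(n,"origin",near.round(4),"far",far.round(4),"yaw deg",np.degrees(np.arctan2(e[1],e[0])).round(2))
    print(" y offsets",{k:((q[k]-near)@nn).round(4).tolist() for k in q})
    for z in (.024,.030):
        print(" stop z",z,[(((onz(c,*f(p),z)[:2]-near)@e).round(4),((onz(c,*f(p),z)[:2]-near)@nn).round(4)) for p in d["stop"]])
E
python3 -c "
from h import *
c=load('w1')
crop(c,(200,100,320,170),'w1b',6);crop(c,(350,100,470,170),'w1y',6)"
```

```text
blue li [[0.6377, -0.1278], [0.5142, -0.1222]] len 0.1236
blue lo [[0.6388, -0.1134], [0.5146, -0.1083]] len 0.1243
blue ri [[0.6365, -0.1694], [0.5132, -0.1652]] len 0.1234
blue ro [[0.6362, -0.1839], [0.5123, -0.1796]] len 0.124
blue origin [ 0.5136 -0.1438] far [ 0.6373 -0.1486] yaw deg -2.22
 y offsets {'li': [0.0208, 0.0217], 'lo': [0.0352, 0.0355], 'ri': [-0.0208, -0.0214], 'ro': [-0.0353, -0.0358]}
 stop z 0.024 [(np.float64(0.0634), np.float64(0.0194)), (np.float64(0.0622), np.float64(-0.0191))]
 stop z 0.03 [(np.float64(0.0634), np.float64(0.0181)), (np.float64(0.0622), np.float64(-0.0197))]
yel li [[0.6304, -0.2544], [0.5107, -0.2768]] len 0.1218
yel lo [[0.6275, -0.2395], [0.5073, -0.263]] len 0.1225
yel ri [[0.6386, -0.2954], [0.5175, -0.3195]] len 0.1235
yel ro [[0.6411, -0.3101], [0.5204, -0.3332]] len 0.1229
yel origin [ 0.514  -0.2981] far [ 0.6344 -0.2749] yaw deg 10.92
 y offsets {'li': [0.0208, 0.0216], 'lo': [0.036, 0.0358], 'ri': [-0.021, -0.0217], 'ro': [-0.0359, -0.0356]}
 stop z 0.024 [(np.float64(0.0528), np.float64(0.0195)), (np.float64(0.0503), np.float64(-0.0198))]
 stop z 0.03 [(np.float64(0.0532), np.float64(0.0205)), (np.float64(0.0508), np.float64(-0.0182))]
```

View pics/w1b.png

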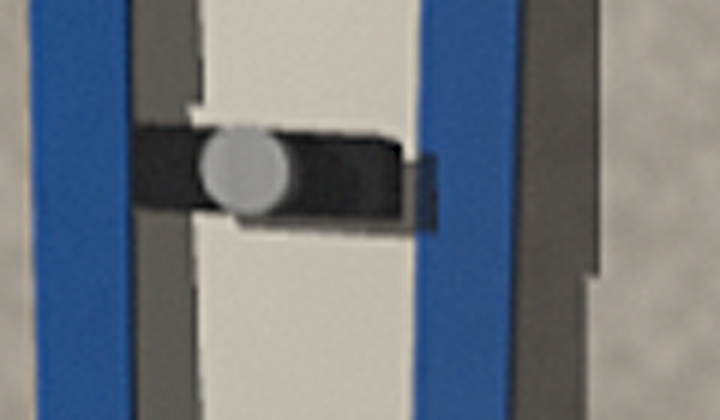

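View pics/w1y.png

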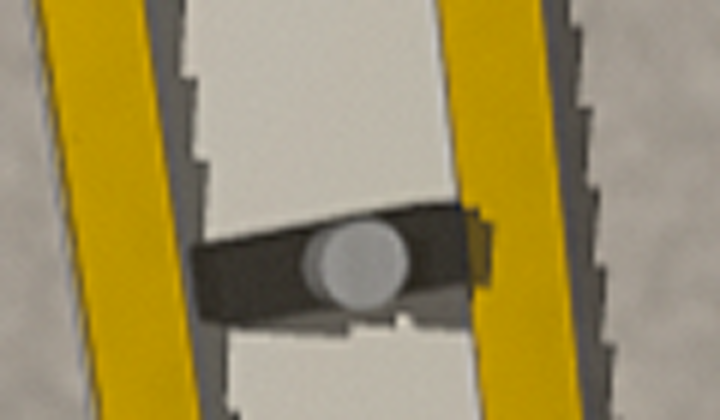

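```bash
python3 -c "
from h import *
plan((.544,-.03,.20),-10,astep=.078)"
```

```text
t 1.55 p [ 0.504  -0.2052  0.1993] rpy [-3.131  1.568  0.018] F [ 1.26 -0.01  0.39] gap 1.0
d [0.04   0.1752 0.0007] w [-1.39  -0.002 -0.002] n 18
0 dp [-0.0, -0.013, -0.003] ang [-0.97, -0.0, -0.0]
1 dp [-0.0, -0.0127, -0.004] ang [-0.97, -0.0, -0.0]
2 dp [-0.0, -0.0123, -0.005] ang [-0.97, -0.0, -0.0]
3 dp [-0.0, -0.0119, -0.0059] ang [-0.97, -0.0, -0.0]
4 dp [-0.0, -0.0114, -0.0068] ang [-0.97, -0.0, -0.0]
5 dp [-0.0, -0.0109, -0.0077] ang [-0.97, -0.0, -0.0]
6 dp [-0.0, -0.0102, -0.0085] ang [-0.97, -0.0, -0.0]
7 dp [-0.0, -0.0095, -0.0093] ang [-0.97, -0.0, -0.0]
8 dp [-0.0, -0.0088, -0.01] ang [-0.97, -0.0, -0.0]
9 dp [-0.0, -0.008, -0.0106] ang [-0.97, -0.0, -0.0]
10 dp [-0.0, -0.0072, -0.0112] ang [-0.97, -0.0, -0.0]
11 dp [-0.0, -0.0063, -0.0117] ang [-0.97, -0.0, -0.0]
12 dp [-0.0, -0.0053, -0.0122] ang [-0.97, -0.0, -0.0]
13 dp [-0.0, -0.0044, -0.0126] ang [-0.97, -0.0, -0.0]
14 dp [-0.0, -0.0034, -0.0129] ang [-0.97, -0.0, -0.0]
15 dp [-0.0, -0.0024, -0.0131] ang [-0.97, -0.0, -0.0]
16 dp [-0.0, -0.0014, -0.0132] ang [-0.97, -0.0, -0.0]
17 dp [-0.0, -0.0004, -0.0133] ang [-0.97, -0.0, -0.0]
```

>>> send_rows([
  {"dp": [0, -0.013, -0.003], "angular": [-0.97, 0, 0], "grip": -1},
  {"dp": [0, -0.013, -0.004], "angular": [-0.97, 0, 0], "grip": -1},
  {"dp": [0, -0.012, -0.005], "angular": [-0.97, 0, 0], "grip": -1},
  {"dp": [0, -0.012, -0.006], "angular": [-0.97, 0, 0], "grip": -1},
  {"dp": [0, -0.011, -0.007], "angular": [-0.97, 0, 0], "grip": -1},
])

```text
time_s: 2.05
tool_pos: [0.5146, -0.1591, 0.1987]
orientation: [2.807, 1.568, 0.064]
force: [0.0, 0.3, 1.0]
finger_gap: 1.001
```

>>> send_rows([
  {"dp": [0, -0.011, -0.008], "angular": [-0.97, 0, 0], "grip": -1},
  {"dp": [0, -0.01, -0.0085], "angular": [-0.97, 0, 0], "grip": -1},
  {"dp": [0, -0.0095, -0.009], "angular": [-0.97, 0, 0], "grip": -1},
  {"dp": [0, -0.009, -0.01], "angular": [-0.97, 0, 0], "grip": -1},
  {"dp": [0, -0.008, -0.0105], "angular": [-0.97, 0, 0], "grip": -1},
])

```text
time_s: 2.55
tool_pos: [0.5247, -0.1125, 0.1983]
orientation: [2.548, 1.567, 0.198]
force: [0.6, 0.1, 1.4]
finger_gap: 0.998
```

>>> send_rows([
  {"dp": [0, -0.007, -0.011], "angular": [-0.97, 0, 0], "grip": -1},
  {"dp": [0, -0.006, -0.012], "angular": [-0.97, 0, 0], "grip": -1},
  {"dp": [0, -0.005, -0.012], "angular": [-0.97, 0, 0], "grip": -1},
  {"dp": [0, -0.004, -0.0125], "angular": [-0.97, 0, 0], "grip": -1},
  {"dp": [0, -0.003, -0.013], "angular": [-0.97, 0, 0], "grip": -1},
])

```text
time_s: 3.05
tool_pos: [0.5357, -0.0665, 0.1979]
orientation: [2.285, 1.566, 0.328]
force: [0.5, 0.6, 0.1]
finger_gap: 0.999
```

>>> send_rows([
  {"dp": [0, -0.002, -0.013], "angular": [-0.97, 0, 0], "grip": -1},
  {"dp": [0, -0.001, -0.013], "angular": [-0.97, 0, 0], "grip": -1},
  {"dp": [0, 0, -0.013], "angular": [-0.97, 0, 0], "grip": -1},
  {"dp": [0, 0, 0], "angular": [0, 0, 0], "grip": -1},
])

```text
time_s: 3.45
tool_pos: [0.5428, -0.0391, 0.1975]
orientation: [2.158, 1.565, 0.437]
force: [0.1, -0.4, -0.4]
finger_gap: 0.998
```

```bash
python3 -c "
from h import *
S();c=snap('wrist','w2')"
```

```text
t 3.45 p [ 0.5428 -0.0391  0.1975] rpy [2.158 1.565 0.437] F [ 0.11 -0.36 -0.43] gap 0.998
```

View pics/w2.png

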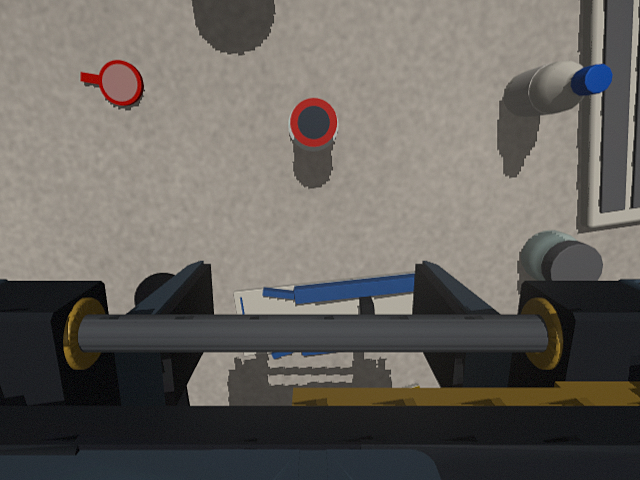

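The barrel's top ring is cleanly visible from nearly overhead at about (314,122).

```bash
cat >> h.py <<'E'
def redtop(c,box):
    u0,v0,u1,v1=box;im=cv2.cvtColor(c["img"][v0:v1,u0:u1],cv2.COLOR_RGB2HSV)
    m=(((im[...,0]<8)|(im[...,0]>172))&(im[...,1]>140)&(im[...,2]>60)).astype(np.uint8)
    cs,_=cv2.findContours(m,cv2.RETR_EXTERNAL,cv2.CHAIN_APPROX_NONE)
    q=max(cs,key=cv2.contourArea);e=cv2.fitEllipse(q);return (e[0][0]+u0,e[0][1]+v0),e[1]
E
python3 -c "
from h import *
c=load('w2');a=load('sc1')
p,e=redtop(c,(270,80,360,160));print(p,e,onz(c,*p,.06).round(4))
x,r=tri((c,*p),(a,332.9,277.1));print(x.round(4),r)
p=onz(c,*p,.06)
plan((p[0],p[1],.12),-10)"
```

```text
(313.3104019165039, 122.01078033447266) (45.38007354736328, 47.74633026123047) [0.5563 0.0421 0.06  ]
[0.5563 0.0432 0.0633] [np.float64(1.2557562185708), np.float64(1.2557562185708044)]
t 3.5 p [ 0.5426 -0.0397  0.1975] rpy [2.072 1.566 0.349] F [-0.42 -0.03  0.11] gap 0.999
d [ 0.0138  0.0818 -0.0775] w [ 0.023 -0.002 -0.004] n 3
0 dp [0.0345, 0.0004, -0.0368] ang [0.09, -0.01, -0.02]
1 dp [0.0345, 0.0002, -0.0368] ang [0.09, -0.01, -0.02]
2 dp [0.0345, -0.0001, -0.0368] ang [0.09, -0.01, -0.02]
```

>>> send_rows([
  {"dp": [0.0345, 0, -0.037], "angular": [0.09, 0, -0.02], "grip": -1},
  {"dp": [0.0345, 0, -0.037], "angular": [0.09, 0, -0.02], "grip": -1},
  {"dp": [0.0345, 0, -0.037], "angular": [0.09, 0, -0.02], "grip": -1},
  {"dp": [0, 0, 0], "angular": [0, 0, 0], "grip": -1},
])

```text
time_s: 3.9
tool_pos: [0.5584, 0.0399, 0.119]
orientation: [1.86, 1.566, 0.1]
force: [0.1, -0.8, -0.6]
finger_gap: 0.996
```

```bash
python3 -c "
from h import *
plan((.556,.0427,.036),-10)"
```

```text
t 3.9 p [0.5584 0.0399 0.119 ] rpy [1.86  1.566 0.1  ] F [ 0.09 -0.78 -0.63] gap 0.996
d [-0.0024  0.0028 -0.083 ] w [-0.015 -0.001 -0.005] n 2
0 dp [0.0553, -0.0022, -0.0014] ang [-0.1, -0.01, -0.03]
1 dp [0.0553, -0.0021, -0.0015] ang [-0.1, -0.01, -0.03]
```

>>> send_rows([
  {"dp": [0.037, -0.002, -0.002], "angular": [-0.1, 0, -0.02], "grip": -1},
  {"dp": [0.037, -0.001, -0.001], "angular": [-0.1, 0, -0.02], "grip": -1},
  {"dp": [0.03, -0.001, -0.001], "angular": [0, 0, 0], "grip": -1},
  {"dp": [0, 0, 0], "angular": [0, 0, 0], "grip": -1},
])

```text
time_s: 4.3
tool_pos: [0.5589, 0.0392, 0.0416]
orientation: [1.621, 1.563, -0.13]
force: [-0.2, -0.8, -0.0]
finger_gap: 0.999
```

```bash
python3 -c "
from h import *
plan((.556,.0427,.036),-10)"
```

```text
t 4.3 p [0.5589 0.0392 0.0416] rpy [ 1.621  1.563 -0.13 ] F [-0.22 -0.81 -0.02] gap 0.999
d [-0.0029  0.0035 -0.0056] w [-0.006 -0.    -0.007] n 1
0 dp [0.0074, -0.0047, -0.0039] ang [-0.07, -0.0, -0.09]
```

>>> send_rows([
  {"dp": [0.008, -0.006, -0.006], "angular": [-0.07, 0, -0.09], "grip": -1},
  {"dp": [0.002, -0.001, -0.001], "angular": [0, 0, 0], "grip": -1},
  {"dp": [0, 0, 0], "angular": [0, 0, 0], "grip": -1},
])

```text
time_s: 4.6
tool_pos: [0.557, 0.0437, 0.037]
orientation: [1.792, 1.565, 0.043]
force: [0.4, 0.8, 0.4]
finger_gap: 1.003
```

```bash
python3 -c "
from h import *
plan((.556,.0427,.036),-10)"
```

```text
t 4.6 p [0.557  0.0437 0.037 ] rpy [1.792 1.565 0.043] F [0.37 0.8  0.36] gap 1.003
d [-0.001 -0.001 -0.001] w [-0.004 -0.001 -0.005] n 1
0 dp [0.0013, -0.001, 0.0015] ang [-0.04, -0.01, -0.06]
```

>>> send_rows([
  {"dp": [0, 0, 0], "angular": [0, 0, -0.06], "grip": 1},
  {"dp": [0, 0, 0], "angular": [0, 0, 0], "grip": 1},
  {"dp": [0, 0, 0], "angular": [0, 0, 0], "grip": 1},
  {"dp": [0, 0, 0], "angular": [0, 0, 0], "grip": 1},
  {"dp": [0, 0, 0], "angular": [0, 0, 0], "grip": 1},
], newtons=15)

```text
time_s: 5.1
tool_pos: [0.5589, 0.0437, 0.0399]
orientation: [1.973, 1.565, 0.224]
force: [0.1, -0.0, -0.7]
finger_gap: 0.592
```

```bash
python3 -c "
from h import *
S()"
```

```text
t 5.1 p [0.5589 0.0437 0.0399] rpy [1.973 1.565 0.224] F [ 0.11 -0.05 -0.67] gap 0.592
```

>>> send_rows([
  {"dp": [0.002, 0, 0], "angular": [0, 0, -0.06], "grip": 1},
  {"dp": [0.001, 0, 0], "angular": [0, 0, 0], "grip": 1},
  {"dp": [0, 0, 0], "angular": [0, 0, 0], "grip": 1},
  {"dp": [0, 0, 0], "angular": [0, 0, 0], "grip": 1},
])

```text
time_s: 5.5
tool_pos: [0.5586, 0.0438, 0.0374]
orientation: [-2.865, 1.568, 1.669]
force: [-0.9, 0.7, 1.3]
finger_gap: 0.388
```

```bash
python3 -c "
from h import *
S();plan((.556,.0427,.17),-10)"
```

```text
t 5.5 p [0.5586 0.0438 0.0374] rpy [-2.865  1.568  1.669] F [-0.86  0.67  1.26] gap 0.388
t 5.5 p [0.5586 0.0438 0.0374] rpy [-2.865  1.568  1.669] F [-0.86  0.67  1.26] gap 0.388
d [-0.0026 -0.0011  0.1326] w [-0.004 -0.002  0.001] n 3
0 dp [-0.0589, -0.0011, 0.0005] ang [-0.01, -0.01, 0.0]
1 dp [-0.0589, -0.0011, 0.0006] ang [-0.01, -0.01, 0.0]
2 dp [-0.0589, -0.0011, 0.0006] ang [-0.01, -0.01, 0.0]
```

>>> send_rows([
  {"dp": [-0.02, 0, 0], "angular": [0, 0, 0], "grip": 1},
  {"dp": [-0.05, 0, 0], "angular": [0, 0, 0], "grip": 1},
  {"dp": [-0.06, 0, 0], "angular": [0, 0, 0], "grip": 1},
  {"dp": [-0.06, 0, 0], "angular": [0, 0, 0], "grip": 1},
  {"dp": [-0.045, 0, 0], "angular": [0, 0, 0], "grip": 1},
])

```text
time_s: 6.0
tool_pos: [0.5545, 0.043, 0.212]
orientation: [-1.454, 1.553, 3.081]
force: [0.8, -0.1, -0.5]
finger_gap: 0.383
```

```bash
python3 -c "
from h import *
plan((.505,.15,.21),-10)"
```

```text
t 6.0 p [0.5545 0.043  0.212 ] rpy [-1.454  1.553  3.081] F [ 0.76 -0.07 -0.52] gap 0.383
d [-0.0495  0.107  -0.002 ] w [-0.004  0.002  0.018] n 3
0 dp [0.0013, -0.03, -0.0429] ang [-0.01, 0.01, 0.07]
1 dp [0.0012, -0.03, -0.0429] ang [-0.01, 0.01, 0.07]
2 dp [0.001, -0.0299, -0.043] ang [-0.01, 0.01, 0.07]
```

>>> send_rows([
  {"dp": [0.001, -0.03, -0.043], "angular": [0, 0, 0.07], "grip": 1},
  {"dp": [0.001, -0.03, -0.043], "angular": [0, 0, 0.07], "grip": 1},
  {"dp": [0.001, -0.03, -0.043], "angular": [0, 0, 0.07], "grip": 1},
  {"dp": [0, 0, 0], "angular": [0, 0, 0], "grip": 1},
  {"dp": [0, 0, 0], "angular": [0, 0, 0], "grip": 1},
])

```text
time_s: 6.5
tool_pos: [0.508, 0.1531, 0.2162]
orientation: [1.728, 1.556, -0.023]
force: [1.3, 0.8, -0.3]
finger_gap: 0.388
```

```bash
python3 -c "
from h import *
S();c=snap('wrist','w3');snap('scene','sc3')"
```

```text
t 6.5 p [0.508  0.1531 0.2162] rpy [ 1.728  1.556 -0.023] F [ 1.28  0.82 -0.29] gap 0.388
```

View pics/w3.png

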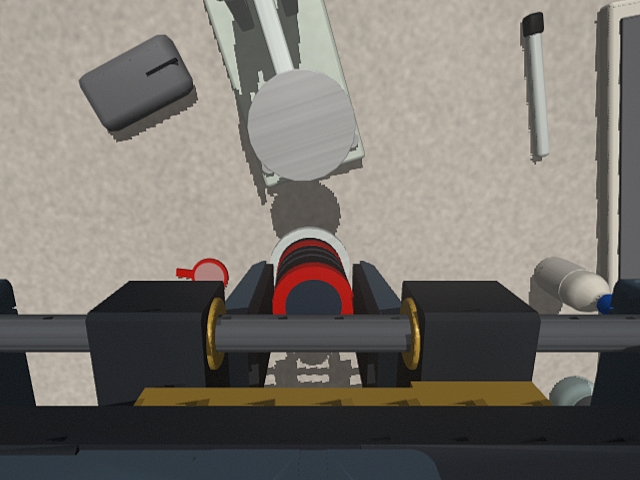

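The barrel is held upright and the pan disc is at about (302,125), 109 px wide.

```bash
python3 -c "
from h import *
c=load('w3');a=load('sc1')
print(onz(c,302.5,125,.127).round(4))
x,r=tri((c,302.5,125),(a,426.4,243.6));print(x.round(4),r)
plan((.516,.231,.2162),-10)"
```

```text
[0.5168 0.2311 0.127 ]
[0.517  0.2313 0.1284] [np.float64(0.2560450653385921), np.float64(0.2560450653386701)]
t 6.6 p [0.5083 0.1524 0.216 ] rpy [ 1.744  1.557 -0.01 ] F [-0.05 -0.47 -1.33] gap 0.384
d [0.0077 0.0786 0.0002] w [-0.008 -0.002 -0.014] n 2
0 dp [-0.0, -0.0045, -0.0525] ang [-0.05, -0.01, -0.09]
1 dp [-0.0001, -0.0043, -0.0525] ang [-0.05, -0.01, -0.09]
```

>>> send_rows([
  {"dp": [0, -0.004, -0.038], "angular": [-0.04, 0, -0.06], "grip": 1},
  {"dp": [0.01, -0.004, -0.038], "angular": [-0.04, 0, -0.06], "grip": 1},
  {"dp": [0.02, -0.004, -0.03], "angular": [0, 0, -0.06], "grip": 1},
  {"dp": [0.01, 0, 0], "angular": [0, 0, 0], "grip": 1},
  {"dp": [0, 0, 0], "angular": [0, 0, 0], "grip": 1},
])

```text
time_s: 7.1
tool_pos: [0.518, 0.2284, 0.1842]
orientation: [-0.192, 1.57, -1.948]
force: [0.0, -0.2, -1.8]
finger_gap: 0.389
```

```bash
python3 -c "
from h import *
plan((.517,.2312,.170),-10)"
```

```text
t 7.1 p [0.518  0.2284 0.1842] rpy [-0.192  1.57  -1.948] F [ 0.05 -0.21 -1.79] gap 0.389
d [-0.001   0.0028 -0.0142] w [-0.011  0.     0.   ] n 1
0 dp [0.019, -0.002, -0.0035] ang [-0.13, 0.0, 0.0]
```

>>> send_rows([
  {"dp": [0.007, -0.002, -0.004], "angular": [-0.1, 0, 0], "grip": 1},
  {"dp": [0.006, 0, 0], "angular": [0, 0, 0], "grip": 1},
  {"dp": [0.003, 0, 0], "angular": [0, 0, 0], "grip": 1},
  {"dp": [0, 0, 0], "angular": [0, 0, 0], "grip": 1},
])

```text
time_s: 7.5
tool_pos: [0.5181, 0.2281, 0.172]
orientation: [0.675, 1.569, -1.077]
force: [-0.3, 0.0, -0.6]
finger_gap: 0.388
```

```bash
python3 -c "
from h import *
plan((.517,.2312,.1655),-10)
c=snap('scene','sc4');crop(c,(380,150,560,300),'sc4z',4)"
```

```text
t 7.5 p [0.5181 0.2281 0.172 ] rpy [ 0.675  1.569 -1.077] F [-0.31  0.02 -0.56] gap 0.388
d [-0.0011  0.0031 -0.0065] w [-0.006  0.001 -0.001] n 1
0 dp [0.0087, -0.0021, -0.0038] ang [-0.08, 0.01, -0.01]
```

View pics/sc4z.png

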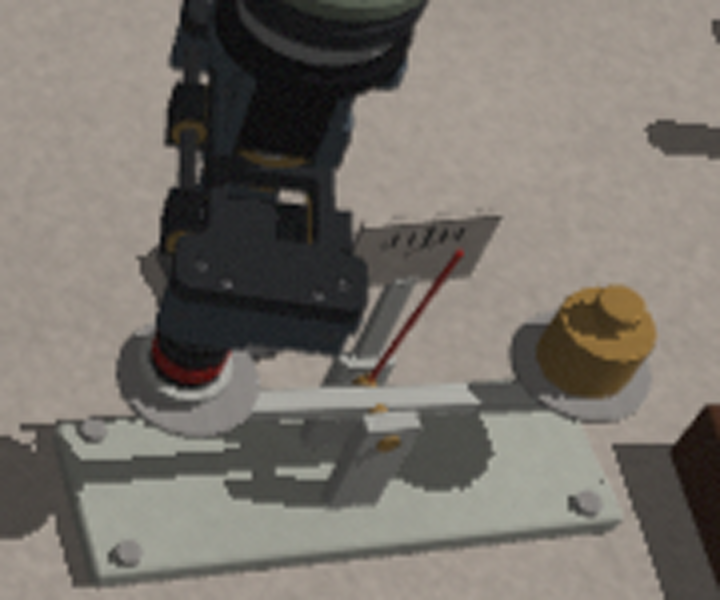

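>>> send_rows([
  {"dp": [0.003, -0.002, -0.007], "angular": [0, 0, 0], "grip": 1},
  {"dp": [0.003, 0, 0], "angular": [0, 0, 0], "grip": 1},
  {"dp": [0.002, 0, 0], "angular": [0, 0, 0], "grip": 1},
  {"dp": [0, 0, 0], "angular": [0, 0, 0], "grip": 1},
])

```text
time_s: 7.95
tool_pos: [0.518, 0.2342, 0.1667]
orientation: [1.579, 1.568, -0.173]
force: [0.4, -0.2, -1.3]
finger_gap: 0.39
```

```bash
python3 -c "
from h import *
plan((.517,.2312,.1655),-10)
c=snap('scene','sc5');crop(c,(380,150,560,300),'sc5z',4)"
```

```text
t 7.95 p [0.518  0.2342 0.1667] rpy [ 1.579  1.568 -0.173] F [ 0.36 -0.15 -1.27] gap 0.39
d [-0.001  -0.003  -0.0012] w [-0.007 -0.    -0.003] n 1
0 dp [0.0016, -0.0005, 0.0041] ang [-0.08, -0.0, -0.04]
```

View pics/sc5z.png

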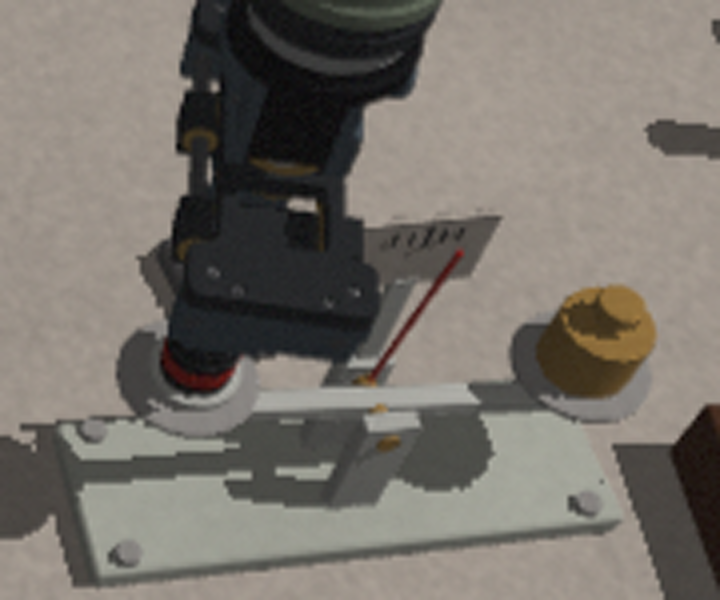

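>>> send_rows([
  {"dp": [0.002, 0, 0.004], "angular": [0, 0, 0], "grip": 1},
  {"dp": [0.0015, 0, 0], "angular": [0, 0, 0], "grip": 1},
  {"dp": [0, 0, 0], "angular": [0, 0, 0], "grip": 1},
])

```text
time_s: 8.3
tool_pos: [0.5177, 0.2313, 0.1646]
orientation: [1.839, 1.567, 0.087]
force: [-0.8, 1.1, 0.2]
finger_gap: 0.387
```

```bash
python3 -c "
from h import *
plan((.517,.2312,.1655),-10)
c=snap('scene','sc6');crop(c,(380,150,560,300),'sc6z',4)"
```

```text
t 8.3 p [0.5177 0.2313 0.1646] rpy [1.839 1.567 0.087] F [-0.83  1.1   0.21] gap 0.387
d [-0.0007 -0.0001  0.0009] w [-0.006 -0.001 -0.004] n 1
0 dp [-0.0013, -0.0009, 0.0003] ang [-0.08, -0.01, -0.05]
```

View pics/sc6z.png

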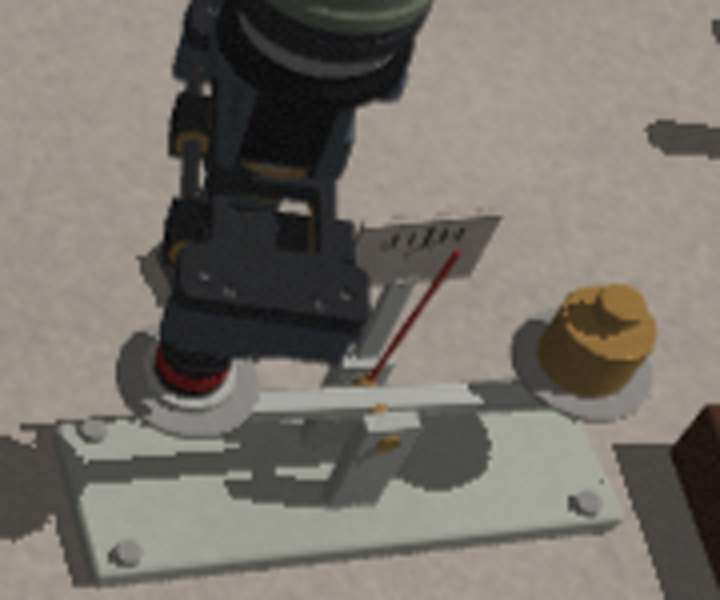

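The pointer tip has moved slightly, from crop (460,255) to (457,255), so the foot is on the pan. I'll release.

>>> send_rows([
  {"dp": [0, 0, 0], "angular": [0, 0, 0], "grip": -0.3},
  {"dp": [0, 0, 0], "angular": [0, 0, 0], "grip": -0.3},
  {"dp": [0, 0, 0], "angular": [0, 0, 0], "grip": -0.3},
  {"dp": [0, 0, 0], "angular": [0, 0, 0], "grip": -0.3},
  {"dp": [0, 0, 0], "angular": [0, 0, 0], "grip": -0.3},
])

```text
time_s: 8.85
tool_pos: [0.518, 0.2312, 0.1649]
orientation: [1.806, 1.566, 0.054]
force: [0.4, -0.2, 1.0]
finger_gap: 0.651
```

```bash
python3 -c "
from h import *
plan((.517,.2312,.1655),-10)
c=snap('scene','sc7');crop(c,(380,150,560,300),'sc7z',4)"
```

```text
t 8.85 p [0.518  0.2312 0.1649] rpy [1.806 1.566 0.054] F [ 0.37 -0.19  1.01] gap 0.651
d [-0.001   0.      0.0006] w [-0.007 -0.001 -0.005] n 1
0 dp [-0.0008, -0.0013, 0.0002] ang [-0.08, -0.01, -0.06]
```

View pics/sc7z.png

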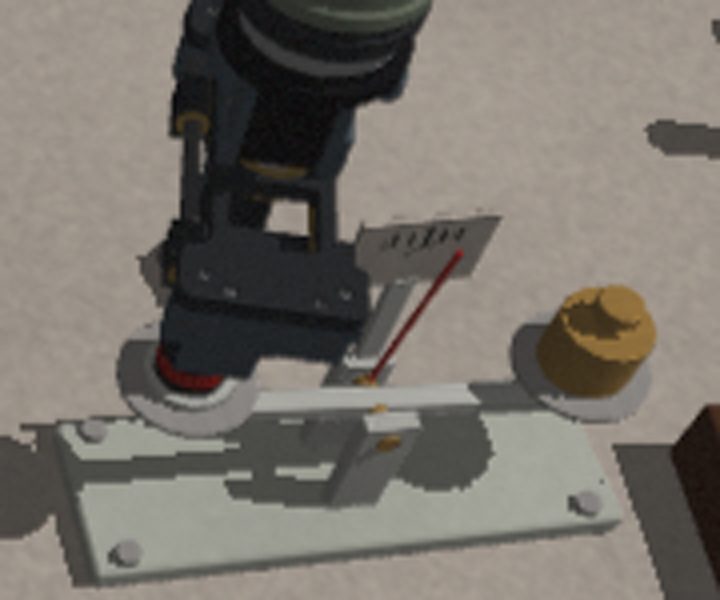

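>>> send_rows([
  {"dp": [0, 0, 0], "angular": [0, 0, 0], "grip": -0.3},
  {"dp": [0, 0, 0], "angular": [0, 0, 0], "grip": -0.3},
  {"dp": [0, 0, 0], "angular": [0, 0, 0], "grip": -0.3},
  {"dp": [0, 0, 0], "angular": [0, 0, 0], "grip": -0.3},
  {"dp": [0, 0, 0], "angular": [0, 0, 0], "grip": -0.3},
])

```text
time_s: 9.4
tool_pos: [0.518, 0.2312, 0.1649]
orientation: [1.795, 1.566, 0.043]
force: [0.7, 0.0, 0.5]
finger_gap: 0.645
```

>>> send_rows([
  {"dp": [0, 0, 0], "angular": [0, 0, 0], "grip": -0.3},
  {"dp": [0, 0, 0], "angular": [0, 0, 0], "grip": -0.3},
  {"dp": [0, 0, 0], "angular": [0, 0, 0], "grip": -0.3},
  {"dp": [0, 0, 0], "angular": [0, 0, 0], "grip": -0.3},
  {"dp": [0, 0, 0], "angular": [0, 0, 0], "grip": -0.3},
])

```text
time_s: 9.9
tool_pos: [0.518, 0.2312, 0.1649]
orientation: [1.794, 1.566, 0.042]
force: [0.4, 0.0, -0.7]
finger_gap: 0.649
```

```bash
python3 -c "
from h import *
plan((.517,.2312,.1655),-10)
c=snap('scene','sc8');crop(c,(380,150,560,300),'sc8z',4)
snap('wrist','w8')"
```

```text
t 9.9 p [0.518  0.2312 0.1649] rpy [1.794 1.566 0.042] F [ 0.42  0.03 -0.72] gap 0.649
d [-0.001   0.      0.0006] w [-0.006 -0.001 -0.005] n 1
0 dp [-0.0008, -0.0013, 0.0002] ang [-0.08, -0.01, -0.06]
```

View pics/sc8z.png

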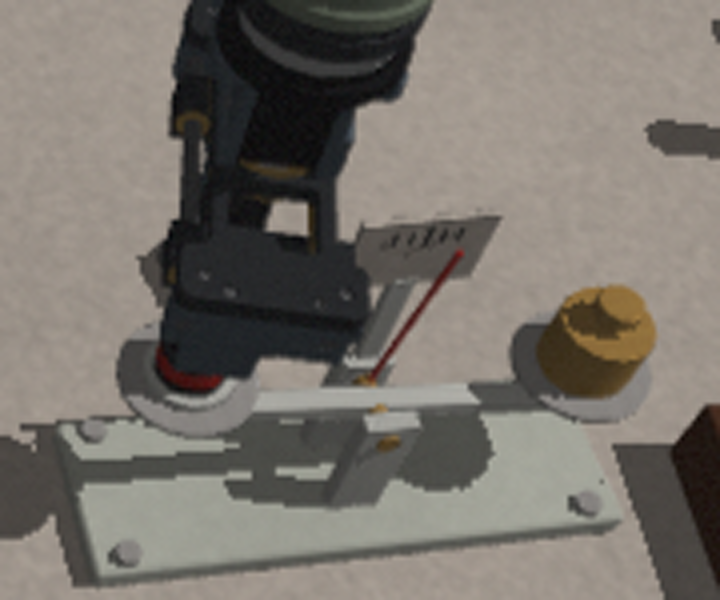

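View pics/w8.png

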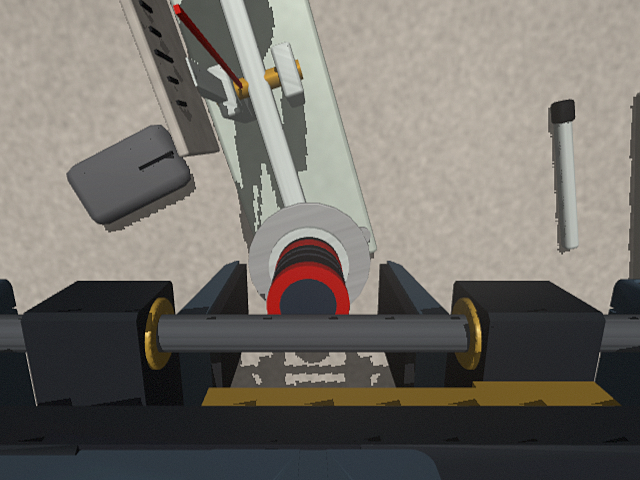

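The barrel stands alone on the pan and the fingers are clear of it. After more than 1.5 s the pointer is still at crop (460,254), its starting lean, with the check weight low. The barrel is lighter, so it goes in the yellow lane. I'll regrip.

>>> send_rows([
  {"dp": [0, 0, 0], "angular": [-0.06, 0, -0.06], "grip": 1},
  {"dp": [0, 0, 0], "angular": [0, 0, 0], "grip": 1},
  {"dp": [0, 0, 0], "angular": [0, 0, 0], "grip": 1},
  {"dp": [0, 0, 0], "angular": [0, 0, 0], "grip": 1},
  {"dp": [0, 0, 0], "angular": [0, 0, 0], "grip": 1},
], newtons=15)

```text
time_s: 10.5
tool_pos: [0.5178, 0.2312, 0.1649]
orientation: [-2.308, 1.569, 2.228]
force: [-0.3, 0.9, 0.5]
finger_gap: 0.385
```

>>> send_rows([
  {"dp": [0, 0, 0], "angular": [0, 0, 0], "grip": 1},
  {"dp": [-0.015, 0, 0], "angular": [0, 0, 0], "grip": 1},
  {"dp": [-0.03, 0, 0], "angular": [0, 0, 0], "grip": 1},
  {"dp": [-0.03, 0, 0], "angular": [0, 0, 0], "grip": 1},
  {"dp": [0, 0, 0], "angular": [0, 0, 0], "grip": 1},
])

```text
time_s: 11.0
tool_pos: [0.5176, 0.2309, 0.2238]
orientation: [-1.589, 1.569, 2.948]
force: [-0.1, -1.1, -0.6]
finger_gap: 0.383
```

```bash
python3 -c "
from h import *
plan((.42,-.15,.22),-80)"
```

```text
t 11.0 p [0.5176 0.2309 0.2238] rpy [-1.589  1.569  2.948] F [-0.12 -1.14 -0.58] gap 0.383
d [-0.0976 -0.3809 -0.0038] w [1.22e+00 1.00e-03 2.00e-03] n 17
0 dp [0.0003, -0.0023, 0.0308] ang [0.9, 0.0, 0.0]
1 dp [0.0003, -0.0001, 0.0308] ang [0.9, 0.0, 0.0]
2 dp [0.0003, 0.0021, 0.0308] ang [0.9, 0.0, 0.0]
3 dp [0.0003, 0.0043, 0.0305] ang [0.9, 0.0, 0.0]
4 dp [0.0003, 0.0065, 0.0302] ang [0.9, 0.0, 0.0]
5 dp [0.0003, 0.0086, 0.0296] ang [0.9, 0.0, 0.0]
6 dp [0.0003, 0.0107, 0.0289] ang [0.9, 0.0, 0.0]
7 dp [0.0003, 0.0128, 0.0281] ang [0.9, 0.0, 0.0]
8 dp [0.0003, 0.0148, 0.0271] ang [0.9, 0.0, 0.0]
9 dp [0.0003, 0.0167, 0.0259] ang [0.9, 0.0, 0.0]
10 dp [0.0003, 0.0185, 0.0247] ang [0.9, 0.0, 0.0]
11 dp [0.0003, 0.0202, 0.0233] ang [0.9, 0.0, 0.0]
12 dp [0.0003, 0.0218, 0.0218] ang [0.9, 0.0, 0.0]
13 dp [0.0003, 0.0233, 0.0202] ang [0.9, 0.0, 0.0]
14 dp [0.0003, 0.0247, 0.0184] ang [0.9, 0.0, 0.0]
15 dp [0.0003, 0.026, 0.0166] ang [0.9, 0.0, 0.0]
16 dp [0.0003, 0.0271, 0.0147] ang [0.9, 0.0, 0.0]
```

```bash
python3 -c "
from h import *
plan((.4826,-.304,.15),-79)"
```

```text
t 11.0 p [0.5176 0.2309 0.2238] rpy [-1.589  1.569  2.948] F [-0.12 -1.14 -0.58] gap 0.383
d [-0.035  -0.5349 -0.0738] w [1.203e+00 1.000e-03 2.000e-03] n 17
0 dp [0.0058, 0.0046, 0.0418] ang [0.88, 0.0, 0.0]
1 dp [0.0058, 0.0076, 0.0414] ang [0.88, 0.0, 0.0]
2 dp [0.0058, 0.0105, 0.0407] ang [0.88, 0.0, 0.0]
3 dp [0.0058, 0.0133, 0.0399] ang [0.88, 0.0, 0.0]
4 dp [0.0058, 0.0161, 0.0388] ang [0.88, 0.0, 0.0]
5 dp [0.0058, 0.0188, 0.0376] ang [0.88, 0.0, 0.0]
6 dp [0.0058, 0.0214, 0.0362] ang [0.88, 0.0, 0.0]
7 dp [0.0058, 0.0239, 0.0346] ang [0.88, 0.0, 0.0]
8 dp [0.0058, 0.0263, 0.0328] ang [0.88, 0.0, 0.0]
9 dp [0.0058, 0.0286, 0.0308] ang [0.88, 0.0, 0.0]
10 dp [0.0058, 0.0307, 0.0287] ang [0.88, 0.0, 0.0]
11 dp [0.0058, 0.0326, 0.0265] ang [0.88, 0.0, 0.0]
12 dp [0.0058, 0.0344, 0.0241] ang [0.88, 0.0, 0.0]
13 dp [0.0058, 0.0361, 0.0216] ang [0.88, 0.0, 0.0]
14 dp [0.0058, 0.0375, 0.019] ang [0.88, 0.0, 0.0]
15 dp [0.0058, 0.0387, 0.0163] ang [0.88, 0.0, 0.0]
16 dp [0.0058, 0.0398, 0.0136] ang [0.88, 0.0, 0.0]
```

Staying higher for the first few rows.

>>> send_rows([
  {"dp": [0, 0.0046, 0.042], "angular": [0.88, 0, 0], "grip": 1},
  {"dp": [0, 0.0076, 0.041], "angular": [0.88, 0, 0], "grip": 1},
  {"dp": [0, 0.0105, 0.041], "angular": [0.88, 0, 0], "grip": 1},
  {"dp": [0, 0.013, 0.04], "angular": [0.88, 0, 0], "grip": 1},
  {"dp": [0.006, 0.016, 0.039], "angular": [0.88, 0, 0], "grip": 1},
])

```text
time_s: 11.5
tool_pos: [0.5059, 0.0721, 0.2169]
orientation: [-1.672, 1.568, 2.506]
force: [0.9, 0.4, -1.0]
finger_gap: 0.387
```

>>> send_rows([
  {"dp": [0.006, 0.019, 0.0375], "angular": [0.88, 0, 0], "grip": 1},
  {"dp": [0.006, 0.0215, 0.036], "angular": [0.88, 0, 0], "grip": 1},
  {"dp": [0.006, 0.024, 0.0345], "angular": [0.88, 0, 0], "grip": 1},
  {"dp": [0.006, 0.0265, 0.033], "angular": [0.88, 0, 0], "grip": 1},
  {"dp": [0.006, 0.0285, 0.031], "angular": [0.88, 0, 0], "grip": 1},
])

```text
time_s: 12.0
tool_pos: [0.4908, -0.0915, 0.19]
orientation: [-0.906, 1.565, 2.906]
force: [0.0, -0.7, -0.9]
finger_gap: 0.384
```

```bash
python3 -c "
from h import *
plan((.4826,-.304,.15),-79)"
```

```text
t 12.0 p [ 0.4908 -0.0915  0.19  ] rpy [-0.906  1.565  2.906] F [ 0.  -0.7 -0.9] gap 0.384
d [-0.0082 -0.2125 -0.04  ] w [0.478 0.005 0.004] n 7
0 dp [0.0076, 0.0308, 0.0263] ang [0.85, 0.01, 0.01]
1 dp [0.0076, 0.0325, 0.0242] ang [0.85, 0.01, 0.01]
2 dp [0.0076, 0.0341, 0.0219] ang [0.85, 0.01, 0.01]
3 dp [0.0076, 0.0355, 0.0195] ang [0.85, 0.01, 0.01]
4 dp [0.0076, 0.0367, 0.0171] ang [0.85, 0.01, 0.01]
5 dp [0.0076, 0.0378, 0.0145] ang [0.85, 0.01, 0.01]
6 dp [0.0076, 0.0387, 0.0119] ang [0.85, 0.01, 0.01]
```

>>> send_rows([
  {"dp": [0.0076, 0.031, 0.026], "angular": [0.85, 0.01, 0.01], "grip": 1},
  {"dp": [0.0076, 0.0325, 0.024], "angular": [0.85, 0.01, 0.01], "grip": 1},
  {"dp": [0.0076, 0.034, 0.022], "angular": [0.85, 0.01, 0.01], "grip": 1},
  {"dp": [0.0076, 0.0355, 0.0195], "angular": [0.85, 0.01, 0.01], "grip": 1},
  {"dp": [0.0076, 0.0365, 0.017], "angular": [0.85, 0.01, 0.01], "grip": 1},
])

```text
time_s: 12.5
tool_pos: [0.4811, -0.2488, 0.1568]
orientation: [-0.632, 1.566, 2.824]
force: [1.1, 0.6, -1.3]
finger_gap: 0.386
```

>>> send_rows([
  {"dp": [0.0076, 0.035, 0.0145], "angular": [0.85, 0.01, 0.01], "grip": 1},
  {"dp": [0.0076, 0.025, 0.009], "angular": [0.5, 0.01, 0.01], "grip": 1},
  {"dp": [0, 0, 0], "angular": [0, 0, 0], "grip": 1},
])

```text
time_s: 12.8
tool_pos: [0.4744, -0.3016, 0.1415]
orientation: [-0.43, 1.564, 2.909]
force: [-0.2, -0.3, -0.6]
finger_gap: 0.385
```

```bash
python3 -c "
from h import *
plan((.4826,-.304,.12),-79)"
```

```text
t 12.8 p [ 0.4744 -0.3016  0.1415] rpy [-0.43   1.564  2.909] F [-0.24 -0.31 -0.61] gap 0.385
d [ 0.0082 -0.0024 -0.0215] w [0.005 0.006 0.003] n 1
0 dp [0.0286, 0.0053, -0.0103] ang [0.07, 0.08, 0.03]
```

>>> send_rows([
  {"dp": [0.03, 0.005, -0.01], "angular": [0.07, 0.08, 0.03], "grip": 1},
  {"dp": [0.03, 0, -0.001], "angular": [0, 0, 0], "grip": 1},
  {"dp": [0, 0, 0], "angular": [0, 0, 0], "grip": 1},
  {"dp": [0, 0, 0], "angular": [0, 0, 0], "grip": 1},
])

```text
time_s: 13.2
tool_pos: [0.483, -0.3016, 0.095]
orientation: [-1.73, 1.568, 1.604]
force: [-0.5, -0.8, -0.7]
finger_gap: 0.385
```

```bash
python3 -c "
from h import *
plan((.4826,-.304,.055),-79)
c=snap('wrist','w9')
o=np.array([.514,-.2981]);e=np.array([np.cos(np.radians(10.92)),np.sin(np.radians(10.92))]);n=np.array([-e[1],e[0]])
p=robot.state()['tool_pos'][:2]-o;print('lane xy',p@e,p@n)
"
```

```text
t 13.2 p [ 0.483  -0.3016  0.095 ] rpy [-1.73   1.568  1.604] F [-0.49 -0.84 -0.69] gap 0.385
d [-0.0004 -0.0024 -0.04  ] w [ 0.001 -0.     0.003] n 1
0 dp [0.0533, 0.0032, 0.0011] ang [0.01, -0.01, 0.03]
lane xy -0.031308586138275404 0.00258783197451778
```

View pics/w9.png

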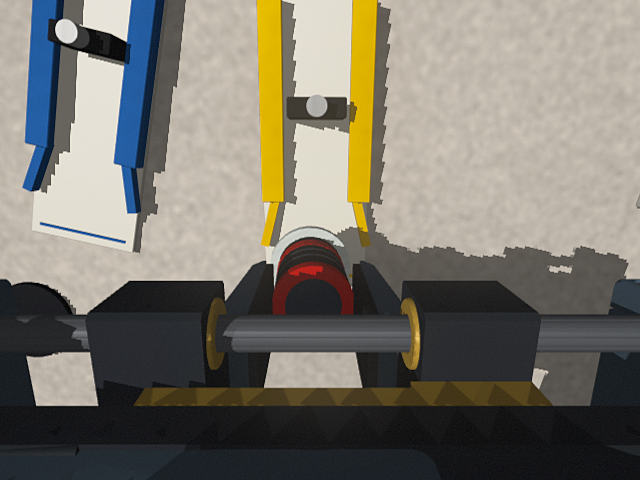

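```bash
python3 -c "
from h import *
c=load('w9');Z=.0185
m1=(onz(c,284,202,Z)+onz(c,347,202,Z))/2;m2=(onz(c,262,203,Z)+onz(c,370,202,Z))/2
f1=(onz(c,282.5,20,Z)+onz(c,350.5,20,Z))/2;f2=(onz(c,257.5,20,Z)+onz(c,377.5,20,Z))/2
print(m1,m2,f1,f2)
o=(m1+m2)/2;f=(f1+f2)/2;e=(f-o)[:2];e/=np.linalg.norm(e);n=np.array([-e[1],e[0]]);print('yaw',np.degrees(np.arctan2(e[1],e[0])))
p=robot.state()['tool_pos'][:2]-o[:2];print('lane xy',p@e,p@n)
for u,v in((289,119),(345,120)):
  for z in (.006,.03): q=onz(c,u,v,z)[:2]-o[:2];print('stop',z,q@e,q@n)
crop(c,(240,60,400,260),'w9z',4)
"
```

```text
[ 0.51246159 -0.29852224  0.0185    ] [ 0.5121945  -0.29889521  0.0185    ] [ 0.61945266 -0.27806525  0.0185    ] [ 0.6195651  -0.27864317  0.0185    ]
yaw 10.752886324157593
lane xy -0.029559829196372213 0.0027825950945248455
stop 0.006 0.05327365936290054 0.017928837423051222
stop 0.03 0.052146041851893865 0.01652088320566643
stop 0.006 0.05282211331109816 -0.019020965076601393
stop 0.03 0.05173380958804056 -0.0172118903897734
```

View pics/w9z.png

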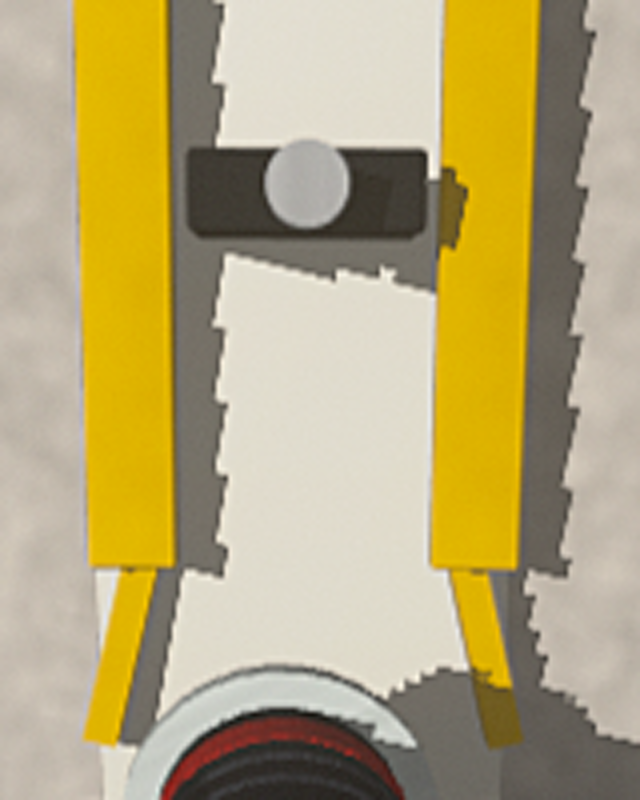

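```bash
python3 -c "
from h import *
plan((.4769,-.3054,.055),-79.1)"
```

```text
t 13.25 p [ 0.4828 -0.3015  0.095 ] rpy [-1.622  1.568  1.712] F [-0.89  1.18 -1.4 ] gap 0.386
d [-0.0059 -0.0039 -0.04  ] w [ 0.003 -0.     0.003] n 1
0 dp [0.0533, 0.0038, 0.0087] ang [0.03, -0.0, 0.04]
```

>>> send_rows([
  {"dp": [0.02, 0.005, 0.009], "angular": [0.03, 0, 0.03], "grip": 1},
  {"dp": [0.02, 0, 0], "angular": [0, 0, 0], "grip": 1},
  {"dp": [0.012, 0, 0], "angular": [0, 0, 0], "grip": 1},
  {"dp": [0, 0, 0], "angular": [0, 0, 0], "grip": 1},
])

```text
time_s: 13.65
tool_pos: [0.4798, -0.3067, 0.06]
orientation: [2.458, 1.562, -0.491]
force: [0.1, 0.3, -0.6]
finger_gap: 0.387
```

```bash
cat >> h.py <<'E'
O=np.array([.5123,-.2987]);E=np.array([.9823,.1874]);N=np.array([-.1874,.9823])
def lane():
    p=robot.state()["tool_pos"];print("lane x,y,z mm",((p[:2]-O)@E*1000).round(2),((p[:2]-O)@N*1000).round(2),(p[2]*1000).round(2))
E
python3 -c "
from h import *
lane();plan((.4769,-.3054,.0445),-79.1)"
```

```text
lane x,y,z mm -33.45 -1.75 60.02
t 13.65 p [ 0.4798 -0.3067  0.06  ] rpy [ 2.458  1.562 -0.491] F [ 0.06  0.34 -0.6 ] gap 0.387
d [-0.0029  0.0013 -0.0155] w [ 0.003 -0.007 -0.005] n 1
0 dp [0.0206, -0.0025, 0.0036] ang [0.03, -0.08, -0.07]
```

>>> send_rows([
  {"dp": [0.007, -0.0025, 0.002], "angular": [0.03, -0.08, -0.07], "grip": 1},
  {"dp": [0.007, 0, 0], "angular": [0, 0, 0], "grip": 1},
  {"dp": [0.003, 0, 0], "angular": [0, 0, 0], "grip": 1},
  {"dp": [0, 0, 0], "angular": [0, 0, 0], "grip": 1},
])

```text
time_s: 14.05
tool_pos: [0.4795, -0.3055, 0.0487]
orientation: [2.462, 1.567, -0.488]
force: [-0.0, 0.4, -1.9]
finger_gap: 0.388
```

```bash
python3 -c "
from h import *
lane();plan((.4769,-.3054,.0440),-79.1)"
```

```text
lane x,y,z mm -33.49 -0.57 48.72
t 14.05 p [ 0.4795 -0.3055  0.0487] rpy [ 2.462  1.567 -0.488] F [-0.05  0.35 -1.95] gap 0.388
d [-0.0026  0.0001 -0.0047] w [ 0.001 -0.003 -0.002] n 1
0 dp [0.0063, -0.0009, 0.0034] ang [0.01, -0.04, -0.03]
```

>>> send_rows([
  {"dp": [0.003, -0.001, 0], "angular": [0, -0.04, -0.03], "grip": 1},
  {"dp": [0.003, 0, 0], "angular": [0, 0, 0], "grip": 1},
  {"dp": [0.001, 0, 0], "angular": [0, 0, 0], "grip": 1},
  {"dp": [0, 0, 0], "angular": [0, 0, 0], "grip": 1},
])

```text
time_s: 14.45
tool_pos: [0.4797, -0.305, 0.0434]
orientation: [1.807, 1.57, -1.143]
force: [-0.9, -0.0, -0.1]
finger_gap: 0.385
```

```bash
python3 -c "
from h import *
lane();plan((.4769,-.3054,.0440),-79.1)"
```

```text
lane x,y,z mm -33.19 -0.07 43.43
t 14.45 p [ 0.4797 -0.305   0.0434] rpy [ 1.807  1.57  -1.143] F [-0.91 -0.03 -0.12] gap 0.385
d [-0.0028 -0.0004  0.0006] w [ 0.001 -0.    -0.   ] n 1
0 dp [-0.0008, -0.0002, 0.0038] ang [0.01, -0.0, -0.01]
```

>>> send_rows([
  {"dp": [0, 0, 0], "angular": [0, 0, 0], "grip": 0.1},
  {"dp": [0, 0, 0], "angular": [0, 0, 0], "grip": 0.1},
  {"dp": [0, 0, 0], "angular": [0, 0, 0], "grip": 0.1},
])

```text
time_s: 14.75
tool_pos: [0.4801, -0.3053, 0.0439]
orientation: [2.228, 1.569, -0.723]
force: [-0.1, -0.3, -0.5]
finger_gap: 0.447
```

```bash
python3 -c "
from h import *
S();lane();c=snap('wrist','w10');crop(c,(200,60,440,360),'w10z',2)"
```

```text
t 14.75 p [ 0.4801 -0.3053  0.0439] rpy [ 2.228  1.569 -0.723] F [-0.08 -0.32 -0.49] gap 0.447
lane x,y,z mm -32.87 -0.41 43.92
```

View pics/w10z.png

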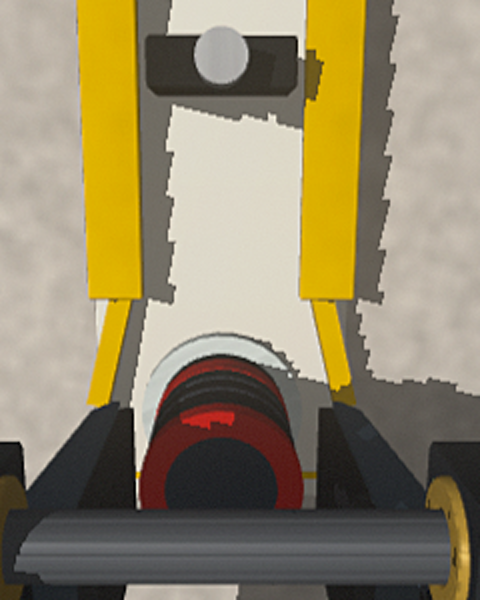

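>>> send_rows([
  {"dp": [0, 0, 0], "angular": [0, 0, 0], "grip": 1},
  {"dp": [0, 0, 0], "angular": [0, 0, 0], "grip": 1},
  {"dp": [0, 0, 0], "angular": [0, 0, 0], "grip": 1},
], newtons=10)

```text
time_s: 15.1
tool_pos: [0.4802, -0.3053, 0.0441]
orientation: [2.266, 1.569, -0.684]
force: [0.4, -0.3, 0.7]
finger_gap: 0.385
```

>>> send_rows([
  {"dp": [0, -0.0005, -0.006], "angular": [0, 0, 0], "grip": 1},
  {"dp": [0, 0, -0.007], "angular": [0, 0, 0], "grip": 1},
  {"dp": [0, 0, -0.007], "angular": [0, 0, 0], "grip": 1},
  {"dp": [0, 0, 0], "angular": [0, 0, 0], "grip": 1},
])

```text
time_s: 15.5
tool_pos: [0.4963, -0.3018, 0.0441]
orientation: [2.361, 1.569, -0.59]
force: [0.5, -0.2, 0.2]
finger_gap: 0.385
```

```bash
python3 -c "
from h import *
lane();q=O+E*.02;plan((q[0],q[1],.0442),-79.2,step=.006)"
```

```text
lane x,y,z mm -16.29 -0.09 44.05
t 15.5 p [ 0.4963 -0.3018  0.0441] rpy [ 2.361  1.569 -0.59 ] F [ 0.54 -0.21  0.15] gap 0.385
d [0.0356 0.0069 0.0001] w [ 0.002 -0.002 -0.001] n 7
0 dp [-0.0, -0.0, -0.0069] ang [0.0, -0.0, -0.0]
1 dp [-0.0, -0.0, -0.0069] ang [0.0, -0.0, -0.0]
2 dp [-0.0, -0.0, -0.0069] ang [0.0, -0.0, -0.0]
3 dp [-0.0, -0.0, -0.0069] ang [0.0, -0.0, -0.0]
4 dp [-0.0, -0.0, -0.0069] ang [0.0, -0.0, -0.0]
5 dp [-0.0, -0.0, -0.0069] ang [0.0, -0.0, -0.0]
6 dp [-0.0, -0.0, -0.0069] ang [0.0, -0.0, -0.0]
```

>>> send_rows([
  {"dp": [0, 0, -0.006], "angular": [0, 0, 0], "grip": 1},
  {"dp": [0, 0, -0.007], "angular": [0, 0, 0], "grip": 1},
  {"dp": [0, 0, -0.007], "angular": [0, 0, 0], "grip": 1},
  {"dp": [0, 0, -0.007], "angular": [0, 0, 0], "grip": 1},
  {"dp": [0, 0, 0], "angular": [0, 0, 0], "grip": 1},
])

```text
time_s: 16.0
tool_pos: [0.5184, -0.2976, 0.044]
orientation: [2.367, 1.568, -0.583]
force: [0.4, -0.2, 1.0]
finger_gap: 0.389
```

```bash
python3 -c "
from h import *
lane();q=O+E*.02;plan((q[0],q[1],.0442),-79.2,step=.006);c=snap('wrist','w11');crop(c,(200,60,440,360),'w11z',2)"
```

```text
lane x,y,z mm 6.22 -0.04 44.04
t 16.0 p [ 0.5184 -0.2976  0.044 ] rpy [ 2.367  1.568 -0.583] F [ 0.43 -0.15  0.97] gap 0.389
d [0.0135 0.0026 0.0002] w [ 0.003 -0.002 -0.002] n 3
0 dp [-0.0001, 0.0, -0.0061] ang [0.01, -0.01, -0.01]
1 dp [-0.0001, -0.0, -0.0061] ang [0.01, -0.01, -0.01]
2 dp [-0.0001, -0.0, -0.0061] ang [0.01, -0.01, -0.01]
```

View pics/w11z.png

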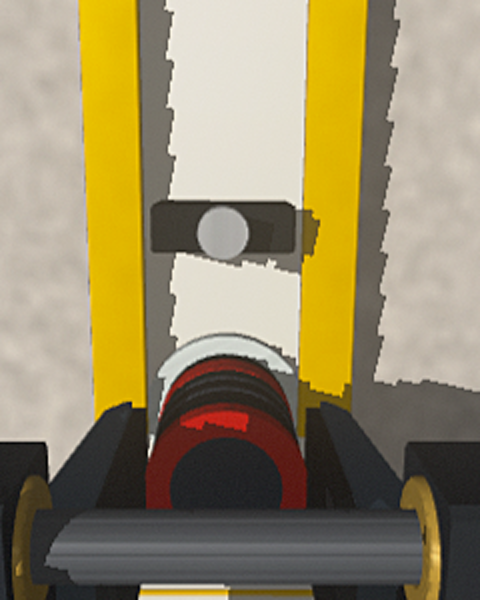

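```bash
cat >> h.py <<'E'
def gapm(c,uf,vf,us,vs):
    a=(onz(c,uf,vf,.0115)[:2]-O)@E;
    for z in (.027,.030): print("flange front",a.round(4),"stop",((onz(c,us,vs,z)[:2]-O)@E).round(4))
E
python3 -c "
from h import *
c=load('w11');gapm(c,200+226/2,60+333/2,200+226/2,60+252/2)
g=cv2.cvtColor(c['img'],cv2.COLOR_RGB2GRAY);print(g[150:240,325].tolist());print(g[160:235,308].tolist())"
```

```text
flange front 0.0287 stop 0.053
flange front 0.0287 stop 0.0534
[222, 223, 223, 223, 222, 223, 223, 224, 227, 218, 142, 40, 56, 65, 64, 64, 63, 66, 62, 55, 55, 54, 51, 51, 49, 49, 54, 50, 51, 46, 51, 52, 56, 55, 55, 53, 73, 109, 118, 112, 100, 173, 231, 222, 222, 221, 222, 222, 220, 220, 221, 220, 221, 221, 221, 221, 220, 222, 221, 220, 220, 221, 221, 222, 220, 220, 221, 221, 222, 221, 220, 220, 221, 221, 220, 221, 225, 214, 144, 88, 170, 219, 211, 211, 212, 212, 213, 223, 189, 73]
[145, 34, 67, 112, 155, 177, 170, 171, 169, 171, 169, 169, 169, 170, 170, 168, 169, 168, 169, 170, 169, 168, 169, 170, 166, 168, 167, 169, 164, 127, 173, 236, 226, 223, 222, 222, 222, 221, 221, 221, 222, 221, 221, 221, 221, 222, 220, 221, 221, 221, 221, 221, 221, 221, 221, 220, 220, 220, 221, 221, 220, 221, 221, 220, 222, 229, 194, 95, 168, 225, 212, 210, 208, 208, 212]
```

>>> send_rows([
  {"dp": [0, 0, -0.006], "angular": [0, 0, 0], "grip": 1},
  {"dp": [0, 0, -0.006], "angular": [0, 0, 0], "grip": 1},
  {"dp": [0, 0, -0.006], "angular": [0, 0, 0], "grip": 1},
  {"dp": [0, 0, -0.004], "angular": [0, 0, 0], "grip": 1},
  {"dp": [0, 0, 0], "angular": [0, 0, 0], "grip": 1},
])

```text
time_s: 16.55
tool_pos: [0.5354, -0.2942, 0.0441]
orientation: [2.25, 1.569, -0.7]
force: [-0.0, -0.3, 0.4]
finger_gap: 0.391
```

```bash
python3 -c "
from h import *
S();lane();c=snap('wrist','w12');crop(c,(230,120,410,260),'w12z',4)"
```

```text
t 16.55 p [ 0.5354 -0.2942  0.0441] rpy [ 2.25   1.569 -0.7  ] F [-0.05 -0.33  0.36] gap 0.391
lane x,y,z mm 23.54 0.09 44.1
```

View pics/w12z.png

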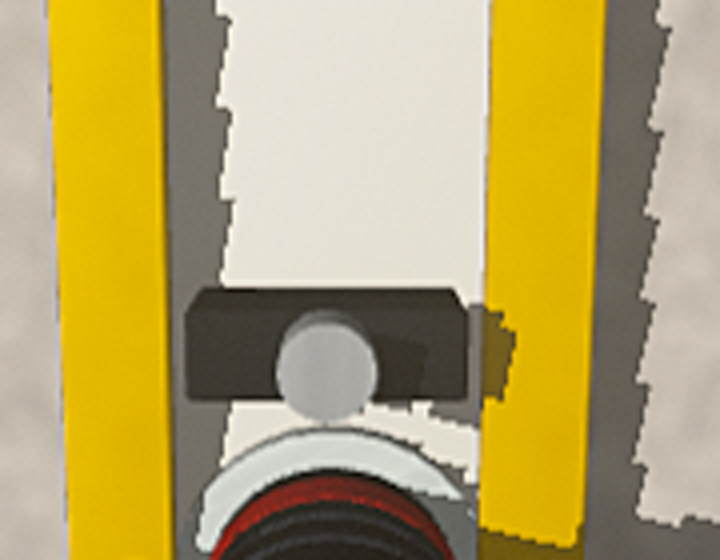

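```bash
python3 -c "
from h import *
c=load('w12');gapm(c,311,120+428/4,280,120+401/4-.4)
gapm(c,311,120+428/4,340,120+401/4-.4)"
```

```text
flange front 0.0457 stop 0.0528
flange front 0.0457 stop 0.0534
flange front 0.0457 stop 0.0528
flange front 0.0457 stop 0.0534
```

>>> send_rows([
  {"dp": [0, 0, -0.004], "angular": [0, 0, 0], "grip": 1},
  {"dp": [0, 0, -0.003], "angular": [0, 0, 0], "grip": 1},
  {"dp": [0, 0, 0], "angular": [0, 0, 0], "grip": 1},
])

```text
time_s: 16.9
tool_pos: [0.5405, -0.2931, 0.0441]
orientation: [2.144, 1.569, -0.807]
force: [0.0, -0.5, -0.2]
finger_gap: 0.386
```

```bash
python3 -c "
from h import *
S();lane();c=snap('wrist','w13');crop(c,(230,120,410,260),'w13z',4)"
```

```text
t 16.9 p [ 0.5405 -0.2931  0.0441] rpy [ 2.144  1.569 -0.807] F [ 0.03 -0.47 -0.17] gap 0.386
lane x,y,z mm 28.73 0.21 44.08
```

View pics/w13z.png

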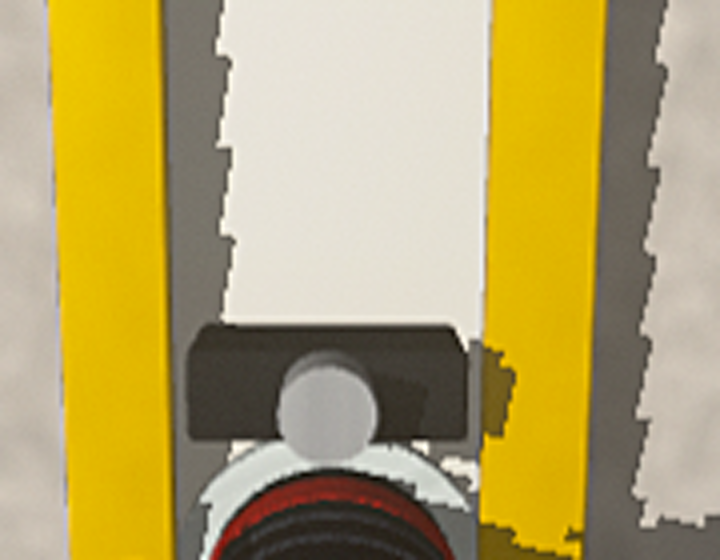

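>>> send_rows([
  {"dp": [0, 0, -0.001], "angular": [0, 0, 0], "grip": 1},
  {"dp": [0, 0, 0], "angular": [0, 0, 0], "grip": 1},
])

```text
time_s: 17.15
tool_pos: [0.5411, -0.293, 0.0441]
orientation: [2.025, 1.57, -0.926]
force: [-0.4, 0.1, 0.3]
finger_gap: 0.384
```

```bash
cat >> h.py <<'E'
def stopx(c):
    g=cv2.cvtColor(c["img"],cv2.COLOR_RGB2GRAY).astype(float)
    r=[]
    for u in range(292,302):   # far edge on white floor
        col=g[150:250,u];d=np.diff(col)
        for i in range(len(d)):
            if col[i]>150 and min(col[i:i+4])<90:
                j=next(k for k in range(i,i+4) if col[k]<140);v=150+j-1+(col[j-1]-140)/(col[j-1]-col[j]);r.append(((onz(c,u,v,.006)[:2]-O)@E)*1000);break
    return np.median(r).round(2)
E
python3 -c "
from h import *
print([stopx(load(n)) for n in ('w11','w12','w13')])
S();lane();c=snap('wrist','w14');print(stopx(c));crop(c,(230,120,410,260),'w14z',4)"
```

```text
[np.float64(65.18), np.float64(64.9), np.float64(64.9)]
t 17.15 p [ 0.5411 -0.293   0.0441] rpy [ 2.025  1.57  -0.926] F [-0.37  0.14  0.26] gap 0.384
lane x,y,z mm 29.31 0.2 44.07
64.9
```

>>> send_rows([
  {"dp": [0, 0, -0.0008], "angular": [0, 0, 0], "grip": 1},
  {"dp": [0, 0, 0], "angular": [0, 0, 0], "grip": 1},
])

```text
time_s: 17.4
tool_pos: [0.5415, -0.2929, 0.0441]
orientation: [1.953, 1.57, -0.998]
force: [-0.1, -0.0, 0.0]
finger_gap: 0.389
```

```bash
python3 -c "
from h import *
S();lane();c=snap('wrist','w15');print(stopx(c));crop(c,(270,190,360,250),'w15z',8)"
```

```text
t 17.4 p [ 0.5415 -0.2929  0.0441] rpy [ 1.953  1.57  -0.998] F [-0.12 -0.    0.03] gap 0.389
lane x,y,z mm 29.76 0.23 44.05
64.9
```

View pics/w15z.png

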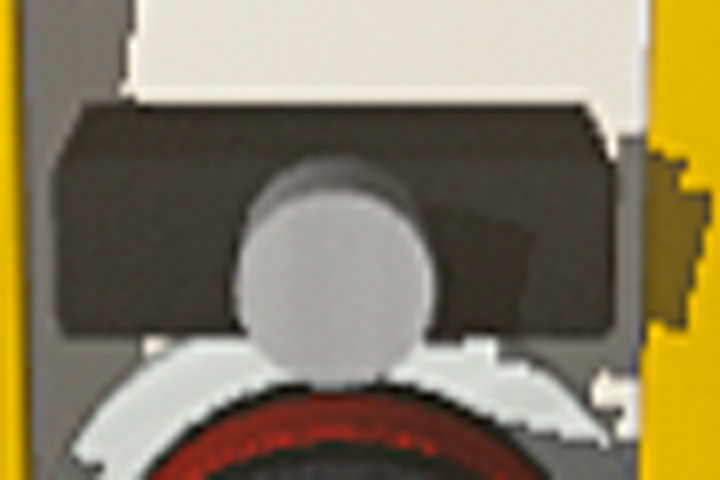

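>>> send_rows([
  {"dp": [0, 0, -0.0008], "angular": [0, 0, 0], "grip": 1},
  {"dp": [0, 0, 0], "angular": [0, 0, 0], "grip": 1},
])

```text
time_s: 17.65
tool_pos: [0.542, -0.2928, 0.0441]
orientation: [1.881, 1.57, -1.07]
force: [-0.7, -0.1, -1.5]
finger_gap: 0.388
```

```bash
python3 -c "
from h import *
S();lane();c=snap('wrist','w16');print(stopx(c))"
```

```text
t 17.65 p [ 0.542  -0.2928  0.0441] rpy [ 1.881  1.57  -1.07 ] F [-0.69 -0.07 -1.51] gap 0.388
lane x,y,z mm 30.29 0.23 44.08
64.87
```

>>> send_rows([
  {"dp": [0, 0, -0.0008], "angular": [0, 0, 0], "grip": 1},
  {"dp": [0, 0, 0], "angular": [0, 0, 0], "grip": 1},
])

```text
time_s: 17.9
tool_pos: [0.5426, -0.2926, 0.0441]
orientation: [1.833, 1.57, -1.118]
force: [0.5, -0.3, -0.2]
finger_gap: 0.39
```

```bash
python3 -c "
from h import *
S();lane();c=snap('wrist','w17');print(stopx(c));crop(c,(270,190,360,250),'w17z',8)"
```

```text
t 17.9 p [ 0.5426 -0.2926  0.0441] rpy [ 1.833  1.57  -1.118] F [ 0.53 -0.3  -0.2 ] gap 0.39
lane x,y,z mm 30.91 0.28 44.07
64.89
```

View pics/w17z.png

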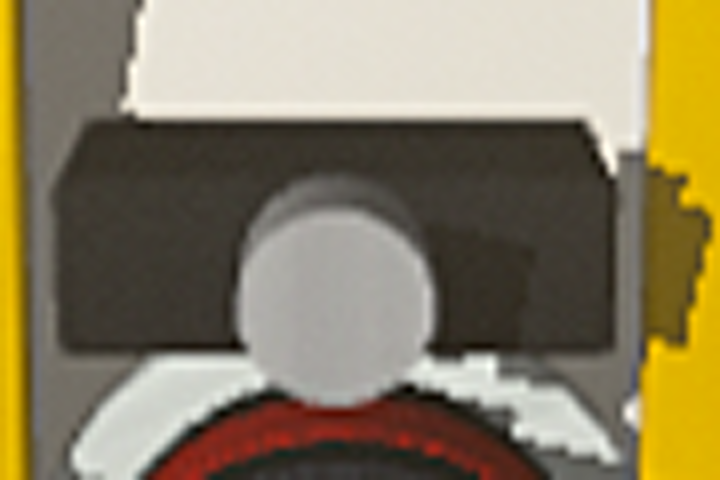

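>>> send_rows([
  {"dp": [0, 0, -0.0008], "angular": [0, 0, 0], "grip": 1},
  {"dp": [0, 0, 0], "angular": [0, 0, 0], "grip": 1},
])

```text
time_s: 18.15
tool_pos: [0.5431, -0.2925, 0.0441]
orientation: [1.567, 1.57, -1.384]
force: [-0.3, -0.1, 0.7]
finger_gap: 0.387
```

```bash
python3 -c "
from h import *
S();lane();c=snap('wrist','w18');print(stopx(c));S()"
```

```text
t 18.15 p [ 0.5431 -0.2925  0.0441] rpy [ 1.567  1.57  -1.384] F [-0.34 -0.09  0.75] gap 0.387
lane x,y,z mm 31.43 0.28 44.06
64.87
t 18.2 p [ 0.5431 -0.2925  0.0441] rpy [ 1.585  1.57  -1.366] F [ 0.68  0.78 -0.49] gap 0.389
```

>>> send_rows([
  {"dp": [0, 0, -0.0008], "angular": [0, 0, 0], "grip": 1},
  {"dp": [0, 0, 0], "angular": [0, 0, 0], "grip": 1},
])

```text
time_s: 18.4
tool_pos: [0.5435, -0.2925, 0.0442]
orientation: [1.15, 1.57, -1.801]
force: [-0.3, 0.4, -0.4]
finger_gap: 0.387
```

```bash
python3 -c "
from h import *
S();lane();c=snap('wrist','w19');print(stopx(c));S();b=snap('side','si19');crop(b,(310,150,400,210),'si19z',8);a=snap('scene','sc19');crop(a,(150,235,210,335),'sc19z',6)"
```

```text
t 18.4 p [ 0.5435 -0.2925  0.0442] rpy [ 1.15   1.57  -1.801] F [-0.28  0.43 -0.41] gap 0.387
lane x,y,z mm 31.8 0.24 44.2
64.84
t 18.45 p [ 0.5434 -0.2925  0.0442] rpy [ 1.075  1.57  -1.876] F [-0.57  0.37 -0.59] gap 0.392
```

View pics/si19z.png

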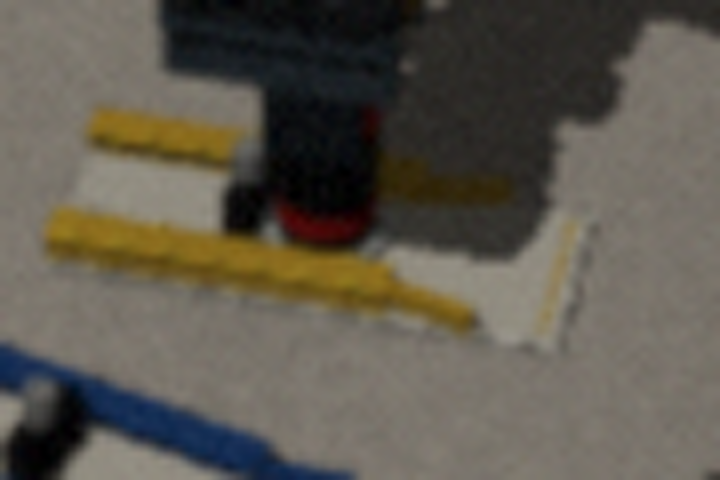

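View pics/sc19z.png

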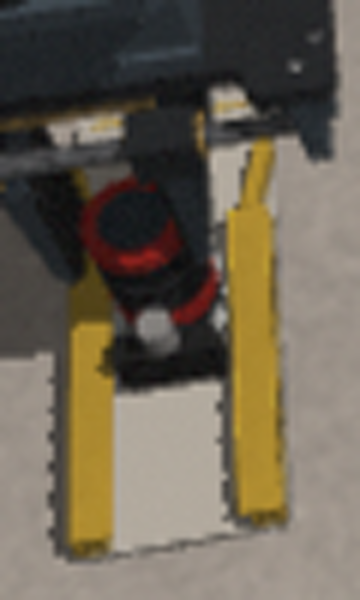

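The last step advanced less (0.37 mm instead of 0.55), which suggests contact. One more gentle step to confirm, averaging the force.

>>> send_rows([
  {"dp": [0, 0, -0.0008], "angular": [0, 0, 0], "grip": 1},
])

```text
time_s: 18.65
tool_pos: [0.5439, -0.2924, 0.0443]
orientation: [0.875, 1.57, -2.076]
force: [-1.3, 0.7, 2.1]
finger_gap: 0.386
```

```bash
python3 -c "
from h import *
lane();F=[]
c=snap('wrist','w20');print(stopx(c))
for i in range(6):
  F.append(robot.state()['force']@np.r_[E,0]);robot.capture('wrist')
print(np.round(F,2),np.mean(F));lane()"
```

```text
lane x,y,z mm 32.2 0.26 44.31
64.97
[-0.19 -0.89 -0.9  -1.81 -2.04 -1.85] -1.278798014181725
lane x,y,z mm 32.29 0.22 44.32
```

Contact confirmed: about 1.3–2 N back-force, and the stop hasn't moved (65.0 vs 64.9 mm). Releasing.

>>> send_rows([
  {"dp": [0, 0, 0], "angular": [0, 0, 0], "grip": -0.3},
  {"dp": [0, 0, 0], "angular": [0, 0, 0], "grip": -0.3},
  {"dp": [0, 0, 0], "angular": [0, 0, 0], "grip": -0.3},
  {"dp": [0, 0, 0], "angular": [0, 0, 0], "grip": -0.3},
  {"dp": [0, 0, 0], "angular": [0, 0, 0], "grip": -0.3},
])

```text
time_s: 19.5
tool_pos: [0.5448, -0.2922, 0.0436]
orientation: [2.488, 1.569, -0.463]
force: [0.7, 0.4, -0.0]
finger_gap: 0.654
```

```bash
python3 -c "
from h import *
S();lane();c=snap('wrist','w21');print(stopx(c));crop(c,(200,100,440,360),'w21z',2)"
```

```text
t 19.5 p [ 0.5448 -0.2922  0.0436] rpy [ 2.488  1.569 -0.463] F [ 0.7   0.35 -0.01] gap 0.654
lane x,y,z mm 33.19 0.31 43.57
64.94
```

View pics/w21z.png

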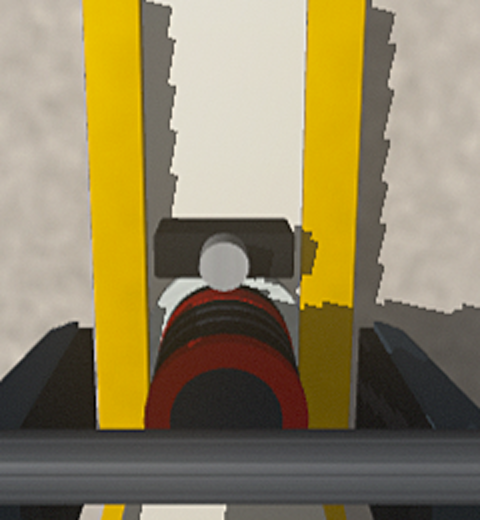

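Released, standing, stop unmoved. Now straight up.

>>> send_rows([
  {"dp": [-0.015, 0, 0], "angular": [0, 0, 0], "grip": -0.3},
  {"dp": [-0.03, 0, 0], "angular": [0, 0, 0], "grip": -0.3},
  {"dp": [-0.05, 0, 0], "angular": [0, 0, 0], "grip": -0.3},
  {"dp": [-0.06, 0, 0], "angular": [0, 0, 0], "grip": -0.3},
  {"dp": [-0.05, 0, 0.02], "angular": [0, 0, 0], "grip": -0.3},
])

```text
time_s: 20.05
tool_pos: [0.528, -0.293, 0.1986]
orientation: [-0.753, 1.56, 2.58]
force: [0.3, -0.6, 0.2]
finger_gap: 0.65
```

>>> send_rows([
  {"dp": [0, 0, 0.055], "angular": [0, 0, 0], "grip": -0.3},
  {"dp": [0, 0, 0.06], "angular": [0, 0, 0], "grip": -0.3},
  {"dp": [0, 0, 0.02], "angular": [0, 0, 0], "grip": -0.3},
  {"dp": [0, 0, 0], "angular": [0, 0, 0], "grip": -0.3},
  {"dp": [0, 0, 0], "angular": [0, 0, 0], "grip": -0.3},
])

```text
time_s: 20.55
tool_pos: [0.4299, -0.3154, 0.2111]
orientation: [2.348, 1.559, -0.602]
force: [-0.7, -0.9, 0.2]
finger_gap: 0.65
```

```bash
python3 -c "
from h import *
S();c=snap('wrist','w22');a=snap('scene','sc22');snap('side','si22')
p,e=redtop(c,(200,0,420,270));q=onz(c,*p,.066);print(p,e,q.round(4),(q[:2]-O)@E,(q[:2]-O)@N)"
```

```text
t 20.55 p [ 0.4299 -0.3154  0.2111] rpy [ 2.348  1.559 -0.602] F [-0.69 -0.88  0.18] gap 0.65
(310.00633239746094, 82.25715637207031) (45.96563720703125, 50.207645416259766) [ 0.5417 -0.2938  0.066 ] 0.029839244929172414 -0.0006805793994585246
```

View pics/w22.png

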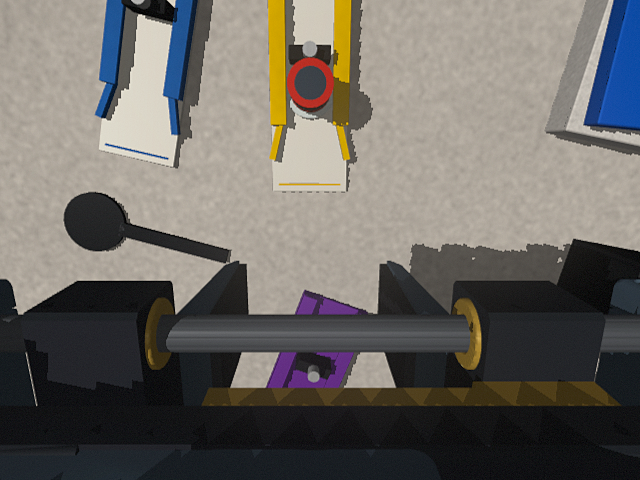

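View pics/sc22.png

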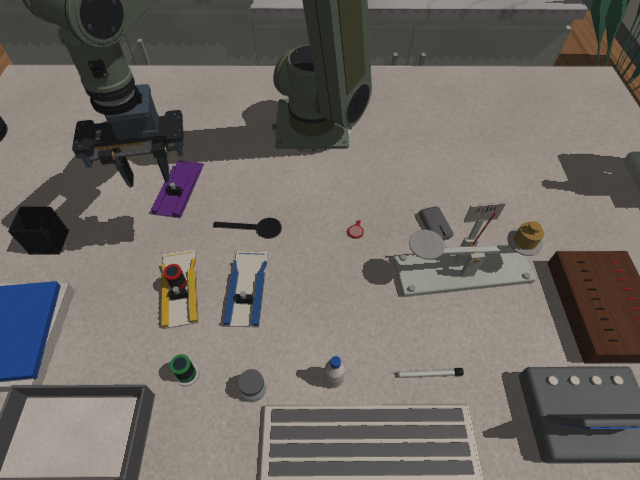

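Barrel standing in the yellow lane with everything else in place. I'll look straight down on the foot/stop contact to check for a gap.

>>> send_rows([
  {"dp": [0.03, 0, -0.04], "angular": [0, 0, 0], "grip": -0.3},
  {"dp": [0.03, 0, -0.045], "angular": [0, 0, 0], "grip": -0.3},
  {"dp": [0, 0, -0.005], "angular": [0, 0, 0], "grip": -0.3},
  {"dp": [0, 0, 0], "angular": [0, 0, 0], "grip": -0.3},
])

```text
time_s: 21.1
tool_pos: [0.503, -0.3014, 0.1632]
orientation: [2.327, 1.56, -0.619]
force: [0.2, 0.1, -0.9]
finger_gap: 0.652
```

```bash
python3 -c "
from h import *
S();lane();c=snap('wrist','w23');print((c['world_from_camera'][:2,3]-O)@E)
p,e=redtop(c,(200,0,420,270));q=onz(c,*p,.066);print(p,e,q.round(4),(q[:2]-O)@E,(q[:2]-O)@N)
crop(c,(250,60,370,180),'w23z',6)"
```

```text
t 21.1 p [ 0.503  -0.3014  0.1632] rpy [ 2.327  1.56  -0.619] F [ 0.24  0.14 -0.91] gap 0.652
lane x,y,z mm -9.67 -0.9 163.19
0.05877780499706843
(310.13365936279297, 183.45367431640625) (50.331321716308594, 51.74107360839844) [ 0.5423 -0.2935  0.066 ] 0.0304797610796414 -0.00047121570877094654
```

View pics/w23z.png

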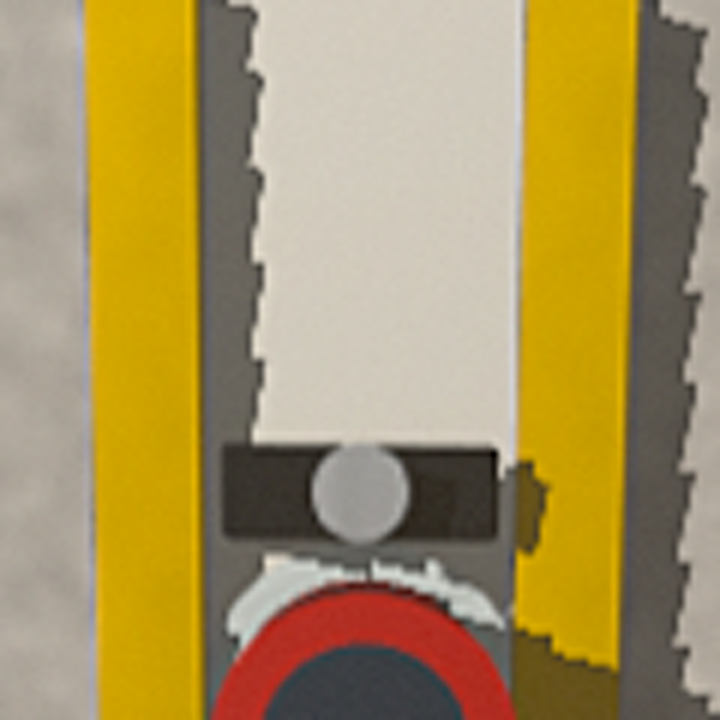

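```bash
python3 -c "
from h import *
c=load('w23')
for u in (290,325):
  print('stop near',(onz(c,u,59.6+541/6,.03)[:2]-O)@E,'far',(onz(c,u,59.6+446/6,.03)[:2]-O)@E)
# flange outer arc points at z=.0115: left (228,612) right (505,625) 
P=[]
for U,V in ((228,612),(505,628)):
  P.append(((onz(c,249.6+U/6,59.6+V/6,.0115)[:2]-O)@E,(onz(c,249.6+U/6,59.6+V/6,.0115)[:2]-O)@N))
print(np.round(P,4))
im=cv2.convertScaleAbs(c['img'][130:180,280:345],alpha=2.2,beta=-120);cv2.imwrite('pics/w23e.png',cv2.resize(im[:,:,::-1],None,fx=12,fy=12,interpolation=cv2.INTER_NEAREST))
"
```

```text
stop near 0.05292839343275223 far 0.06485649448456983
stop near 0.053122567449299544 far 0.06505727138352756
[[ 0.043   0.0182]
 [ 0.0411 -0.0202]]
```

View pics/w23e.png

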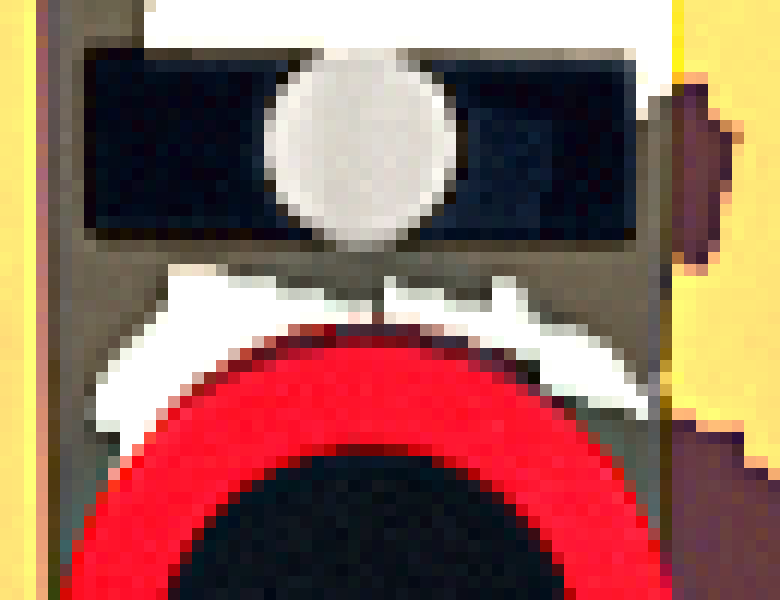

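```bash
python3 -c "
from h import *
c=load('w23');im=c['img'][:,:,:].astype(int)
m=(im[148:160,285:335,2]-im[148:160,285:335,0])
for i,r in enumerate(m): print(148+i,r.tolist())
"
```

```text
148 [-6, -12, -10, -11, -12, -11, -11, -13, -10, -11, -12, -12, -10, -10, -14, -13, -11, -13, -14, -9, -6, -6, -5, -6, -6, -6, -6, -5, -5, -7, -7, -14, -17, -14, -14, -14, -14, -14, -15, -13, -14, -12, -13, -14, -11, -12, -12, -14, -13, -11]
149 [-8, -13, -10, -10, -10, -12, -12, -11, -11, -11, -11, -12, -11, -14, -12, -13, -12, -13, -14, -14, -12, -9, -5, -7, -6, -6, -6, -6, -9, -8, -16, -13, -14, -14, -12, -12, -14, -14, -12, -16, -12, -12, -13, -11, -16, -12, -14, -11, -11, -9]
150 [-5, -12, -13, -12, -14, -12, -13, -13, -11, -12, -15, -12, -11, -12, -12, -14, -11, -13, -11, -11, -11, -8, -11, -7, -6, -5, -7, -8, -9, -9, -9, -10, -13, -14, -12, -12, -12, -10, -12, -13, -12, -11, -11, -13, -13, -13, -11, -13, -11, -10]
151 [-6, -13, -13, -10, -14, -11, -12, -13, -13, -13, -12, -13, -11, -12, -13, -13, -11, -10, -8, -7, -8, -6, -6, -7, -7, -4, -6, -6, -5, -4, -7, -7, -7, -10, -11, -12, -13, -13, -13, -15, -12, -15, -14, -14, -14, -13, -12, -14, -14, -6]
152 [-7, -12, -12, -12, -13, -14, -13, -12, -12, -18, -17, -17, -18, -11, -11, -8, -8, -4, -7, -7, -7, -4, -8, -8, -6, -6, -8, -6, 
[... 1001 characters left out ...]
 [-8, -12, -13, -14, -12, -14, -11, -4, -4, -2, -2, -6, -4, -2, -1, 0, -5, -18, -15, -41, -50, -61, -66, -55, -60, -55, -50, -55, -61, -59, -22, -29, -14, -9, -4, 0, -1, -5, -3, -4, -3, -4, -4, -7, -12, -14, -13, -13, -12, 0]
158 [-8, -9, -14, -13, -13, -12, -7, -4, -3, -3, -2, -4, -3, 1, -2, -23, -21, -50, -60, -59, -51, -43, -46, -73, -75, -75, -68, -66, -59, -62, -38, -56, -56, -49, -25, -7, -1, 1, -2, -2, -4, -3, -4, -5, -4, -10, -14, -13, -10, 0]
159 [-7, -12, -15, -12, -12, -4, -5, -4, -6, -2, -2, -1, 2, -20, -19, -61, -54, -54, -79, -99, -107, -123, -134, -149, -147, -149, -145, -143, -141, -137, -111, -95, -68, -68, -71, -57, -46, -20, 0, -4, -6, -4, -4, -3, -2, -5, -10, -15, -12, 1]
```

The shadowed flange pixels form an arc with its apex at row ≈150, right at the stop's near edge (row ≈150). The foot meets the stop with no visible gap. Handing in.

```bash
python3 -c "
from h import *
S();print(robot.hand_in())"
```

```text
t 21.15 p [ 0.5025 -0.3013  0.163 ] rpy [ 2.347  1.561 -0.599] F [ 0.67 -0.83 -0.36] gap 0.648
the job is handed in; nothing more can be done
None
```

I weighed the red-banded barrel, found it lighter than the check weight, and stored it in the yellow lane, standing and released against the stop. The job is handed in at about 21 s of the 61 s allowed; no verdict was given.

- **Weighing:** I stood the barrel on the empty pan and let go. After about 1.6 s free, the beam still leaned fully to the check-weight side.
- **Storing:** I set it on the yellow lane's open end and slid the foot in under the lips in small steps. I stopped when a back-force of 1.3–2 N showed, well under the stop's 5 N yield.
- **Last checks:**
  - The stop's far edge stayed at 64.9 ± 0.1 mm along the lane, so it did not move.
  - From overhead, the edge of the foot meets the stop's near face with no visible gap.
  - The arm was clear of everything, and the last scene picture shows the other things where they were.
- **Disagreement:** the arm's readings and the camera put the barrel's contact position up to 1.5 mm apart, within the 2 mm calibration. I went by the force and the overhead view.

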